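# Lay out a tote kit: spindles and bent handle on the kit board

### The job

Slide the form's red-knobbed hold-down bar fully open, lift the bowed handle straight up out of the bending form and slide the bar fully shut again. Lay out the kit flat on the kit board: the handle within the blue rectangle, standing on its long edge as it did in the form, lengthwise, with its bulge facing the board's outer edge, away from the slots; and every spindle on the bench in a slot of its own, all with the dark foot towards the green rail and about centred along the board. Leave the glue, tape, mallet and plane alone.

Things in the scene. Friction and masses are not known exactly. Their poses are not given: they have to be found in the camera images.
- board: Fixed plywood kit board, 220 (x) x 376 (y) x 12 mm thick, y -160 to +216; turned up to 0.2 rad. Origin: on the bench. GREEN rail (inner face x = +98 mm, 24 mm above the top) along its +x end. Five slots along x, 42 mm wide, between dark teeth (12 x 14 mm, 20 mm tall) at x = -50 and +50, y = -75, -19, 37, 93, 149, 205 mm; else nothing stands up. Blue bed on its -y side.
- board_bed (a point): Centre of the flat BLUE painted rectangle on top of the board, 192 mm along the board's x and 82 mm along its y; at x = 0, y = -119, z = 12 mm of the board. Its outer (-y) side is the board's edge. Bed for the handle.
- form: Fixed bending form, base 130 (x) x 250 (y) x 12 mm, y -150 to +100; origin on the bench. Open cavity, walls up to z = 28 mm, 3 mm clearance round the handle, whose upper 16 mm stand free. The handle starts in it with its origin at x = 20, y = 0, z = 28 mm of the form, crown towards form +x, handle x along form -y.
- bar (a joint): Steel hold-down bar of the form, slides along the form's -y: 0 = shut (its tip reaches over the crown and locks the handle down), 0.055 m = open to the stop, clear of the handle. Stays where left; 1.5 N friction. Starts at 0 to 0.006. Bar 16 mm wide, 8 thick, top at z = 54 mm.
- bar_knob (a point): Centre of the top of the red square knob on the bar: 14 x 14 mm, sides parallel to the form's axes, from z = 54 to 90 mm above the bench. Moves with the bar.
- handle: Bowed wooden handle, 70 g: seen from above an arch 180 mm long, 59 mm deep, of a bar 16 mm thick and 32 mm high, standing on its long edge. Origin: middle of the crown (bulge), at mid height (16 mm above its support). x along the straight crown piece (50 mm long), y from feet to crown, z up. Feet at x = +-84, y = -44 mm. Can be held across the crown (16 mm).
- handle_feet (a point): Point midway between the two feet of the handle, 44 mm behind the crown (handle's -y).
- board_slot0 (a point): Centre of the slot next to the blue bed, on the board's top face: x = 0, y = -47, z = 12 mm of the board. The other four slots are centred 56, 112, 168 and 224 mm farther along the board's +y.
- spindle1: Wooden spindle 150 mm long, 60 g; 24 mm square at x = -50 to +30 mm and at its DARK square foot (x = +45 to +75 mm), 18 mm round neck between; pale round tenon, 14 mm, at x = -75 to -50 mm. Origin: mid length on its axis, 12 mm above its support. x points to the dark foot. Starts flat on the bench, pointing either way. May be absent; all look alike; any slot will do.
- spindle1_foot (a point): Centre of the end face of the dark foot of spindle1, 75 mm from its origin.
- spindle2: Wooden spindle 150 mm long, 60 g; 24 mm square at x = -50 to +30 mm and at its DARK square foot (x = +45 to +75 mm), 18 mm round neck between; pale round tenon, 14 mm, at x = -75 to -50 mm. Origin: mid length on its axis, 12 mm above its support. x points to the dark foot. Starts flat on the bench, pointing either way. May be absent; all look alike; any slot will do.
- spindle2_foot (a point): Centre of the end face of the dark foot of spindle2, 75 mm from its origin.
- spindle3: Wooden spindle 150 mm long, 60 g; 24 mm square at x = -50 to +30 mm and at its DARK square foot (x = +45 to +75 mm), 18 mm round neck between; pale round tenon, 14 mm, at x = -75 to -50 mm. Origin: mid length on its axis, 12 mm above its support. x points to the dark foot. Starts flat on the bench, pointing either way. May be absent; all look alike; any slot will do.
- spindle3_foot (a point): Centre of the end face of the dark foot of spindle3, 75 mm from its origin.
- spindle4: Wooden spindle 150 mm long, 60 g; 24 mm square at x = -50 to +30 mm and at its DARK square foot (x = +45 to +75 mm), 18 mm round neck between; pale round tenon, 14 mm, at x = -75 to -50 mm. Origin: mid length on its axis, 12 mm above its support. x points to the dark foot. Starts flat on the bench, pointing either way. May be absent; all look alike; any slot will do.
- spindle4_foot (a point): Centre of the end face of the dark foot of spindle4, 75 mm from its origin.
- spindle5: Wooden spindle 150 mm long, 60 g; 24 mm square at x = -50 to +30 mm and at its DARK square foot (x = +45 to +75 mm), 18 mm round neck between; pale round tenon, 14 mm, at x = -75 to -50 mm. Origin: mid length on its axis, 12 mm above its support. x points to the dark foot. Starts flat on the bench, pointing either way. May be absent; all look alike; any slot will do.
- spindle5_foot (a point): Centre of the end face of the dark foot of spindle5, 75 mm from its origin.
- glue: Yellow glue bottle, 170 mm tall, 60 mm across; belongs to the bench, not to the job: leave it alone. Origin: underside.
- tape: Blue ring of tape lying flat, 100 mm across, 25 mm high; belongs to the bench, not to the job: leave it alone. Origin: underside.
- mallet: Wooden mallet lying flat, 280 mm long, head 60 mm high; belongs to the bench, not to the job: leave it alone. Origin: underside.
- plane: Small green block plane, 150 x 50 mm, 50 mm high; belongs to the bench, not to the job: leave it alone. Origin: underside.
There are look-alikes about, which are no part of the job. What is shaped like the spindle5 but turquoise is not meant.

How it is judged (in metres and radians):
On the way, in this order (a step that is already met when the one before it is completed fails the run):
1. the hold-down bar is slid open (at least 45 mm of its 55) (value of joint bar above 0.045 m), for 0.1 s.
2. the handle is lifted up out of the form's cavity (z of handle in the frame of form above 0.055 m), for 0.05 s.
At the end, for the whole second after the job is handed in: Each spindle flat in its own slot (x -35 to 30 mm, under 0.22 rad off), dark foot to the green rail; handle upright on the blue bed (crown x within 16 mm, y -158 to -122 mm of the board, under 0.2 rad off), bulge outwards; bar shut within 10 mm; all at rest (x of spindle1 in the frame of board between -0.035 and 0.03 m and y of spindle1 in the frame of board between -0.065 and 0.196 m and z of spindle1 in the frame of board between 0.018 and 0.029 m and angle between the x axis of each of spindle1, spindle2, spindle3, spindle4, spindle5 and the x axis of board, either way round below 0.22 rad and x of each of spindle1_foot, spindle2_foot, spindle3_foot, spindle4_foot, spindle5_foot in the frame of board above 0.03 m and linear speed of each of spindle1, spindle2, spindle3, spindle4, spindle5, handle below 0.02 m/s and x of spindle2 in the frame of board between -0.035 and 0.03 m and y of spindle2 in the frame of board between -0.065 and 0.196 m and z of spindle2 in the frame of board between 0.018 and 0.029 m and x of spindle3 in the frame of board between -0.035 and 0.03 m and y of spindle3 in the frame of board between -0.065 and 0.196 m and z of spindle3 in the frame of board between 0.018 and 0.029 m and x of spindle4 in the frame of board between -0.035 and 0.03 m and y of spindle4 in the frame of board between -0.065 and 0.196 m and z of spindle4 in the frame of board between 0.018 and 0.029 m and x of spindle5 in the frame of board between -0.035 and 0.03 m and y of spindle5 in the frame of board between -0.065 and 0.196 m and z of spindle5 in the frame of board between 0.018 and 0.029 m and distance between spindle1 and spindle2 above 0.035 m and distance between each of spindle1, spindle2 and spindle3 above 0.035 m and distance between each of spindle1, spindle2, spindle3 and spindle4 above 0.035 m and distance between each of spindle1, spindle2, spindle3, spindle4 and spindle5 above 0.035 m and x of handle in the frame of board between -0.016 and 0.016 m and y of handle in the frame of board between -0.158 and -0.122 m and y of handle_feet in the frame of board above -0.118 m and z of handle in the frame of board below 0.034 m and angle between the z axis of handle and the z axis of board, either way round below 0.12 rad and angle between the x axis of handle and the x axis of board, either way round below 0.2 rad and value of joint bar below 0.01 m); the robot touches nothing.
It fails at once if the glue is shifted by more than 40 mm (distance of glue from where it was at the start of the episode above 0.04 m).
It fails at once if the tape is shifted by more than 40 mm (distance of tape from where it was at the start of the episode above 0.04 m).
It fails at once if the mallet is shifted by more than 40 mm (distance of mallet from where it was at the start of the episode above 0.04 m).
It fails at once if the plane is shifted by more than 40 mm (distance of plane from where it was at the start of the episode above 0.04 m).
Of spindle1, spindle2, spindle3, spindle4, spindle5 only 3 to 5 are there at a start; the rules pass over those that are not, and their reading is None.
At some moment in a run one of spindle1, spindle2, spindle3, spindle4, spindle5 may be knocked a few centimetres aside while the robot is not near it.
Once in a run the grip may slacken for a moment while it holds something.
It also fails if it takes over 210 s, if anything falls off the work surface, if the arm or the gripper's body presses on something with over 40 N, if the wrist force passes 120 N, or if a joint passes its speed limit or range.

### The arm

A 6-joint arm with a two-finger parallel gripper is mounted at the origin on the work surface. World frame = base frame: x ahead of the robot, y to its left, z up, the work surface at z = 0. Lengths are in mm, angles in degrees, forces in N, time in s.
With the tool pointing down it reaches from about 300 to 850 mm from the base axis. Payload 5.4 kg.
Tool frame: the origin (TCP) lies at the very end of the fingers, on their centre line; the grasp point (between the pads) lies 19 mm behind it; y points along the fingers, x is the direction in which the jaws open and shut, and the axes are right-handed (so a half turn about y gives the same grasp; the last joint's range is limited). The gripper opens to 85 mm and grips with 20 to 120 N. Pads are 22 mm wide; open, the fingers measure 114 mm over their backs; the gripper's body (76 mm by 85 mm) begins 54 mm behind the grasp point. The pads swing forward as they close: fully open they stand 13 mm farther back than shut.
Start: joints at [-80.621, 9.076, 91.501, -0, 79.423, -12.038], TCP at [209.94, -535.286, 231.299] pointing down, gripper open.
Joint ranges: [-166.64, 166.64], [-54.1, 131.32], [10.49, 154.53], [-73.88, 253.88], [9.74, 151.15], [-171.62, 171.62]. Speed limits (degrees/s): [147.25, 147.25, 180, 180, 180, 180].

### API

Orientations are given as a 3x3 rotation matrix whose columns are the frame's x, y, z axes.
In Python, from plant import ctrl gives the robot as it stands. The module is installed in compiled form; this text tells all that it offers.
- The arm moves only by the tool jog_arm, never from a script. Its argument "series" is text: rows parted by semicolons, each of 5 numbers parted by spaces: the shift along the tool's x, y, z in units of 0.04 m (1.0 is 0.04 m), then the turn about the tool's y in units of 4 degrees (1.0 is 4 degrees), then the opening, from -1 (shut) to 1 (fully open), so that 0 is half open. In form: dx dy dz turn gripper; .... A call has 1 to 10 rows; each row shifts and turns the pose as measured when the row begins, along the tool's axes as they then stand; what a row does not reach is not made up. A row lasts 1/12 s, in which the tool goes at most 41.7 mm and 7.16 degrees, less where a joint would pass 70% of its speed; a pose out of reach is approached as far as the arm can. A call with a number of a shift or a turn outside -1 to 1 is refused whole. A call with a gripper value outside its range is refused whole. The fingers move at their own pace and stop on an object; "force" is the grip in N (left out, the last holds). Time passes only in rows, so rows that do not move let the fingers close. It gives the time, the measured TCP pose, the force and the opening at its end, in the units of the state.
- ctrl.get_state(): the state, without advancing time (a new reading comes with each control period).
- ctrl.capture(name): name is "scene" or "top" or "wrist"; returns a dict with "frame" (480x640x3 uint8, red, green, blue), "range_z" (480x640 float32, mm along the optical axis (not along the pixel's ray), 0 where there is no reading), "mtx" (3x3 intrinsics, pixels), "k1" (the pictures are not rectified: a ray, as slopes to the right and down, at radius r is drawn at 1 + k1 r^2 times it, then the intrinsics apply), "xyz" and "rotation" of the camera in the world. Camera axes: x right, y down, z forward; pixel columns grow to the right and rows downward; lengths in mm; the calibration is good to about 2 mm. A picture is of the moment at which its call begins.
- ctrl.sign_off(): hands the job in, once; it reports no verdict.
The state is a dict: "time_s": time; "joint_pos": joint angles; "dq": joint speeds; "joint_torque": joint torques, N m; "tcp_pos": TCP position; "ee_rot": TCP orientation; "ft_force": force on the tool from outside, world axes, zero at the start; "ft_torque": the same for the moment, N m; "grip_width": finger opening in mm.
Only numpy, scipy, OpenCV 4.12 (cv2) and the standard library are available. Lean on these libraries where they do the work, as an engineer would, in place of code of your own. Each camera call takes 0.05 s, during which the arm holds its last target.

## Working session

There is one attempt and no reset: what is moved stays moved. The work goes in short steps, Python scripts to look and compute and a tool call to move; the robot and the scene stay as the last step left them, time stands still between calls to the robot, and variables do not carry over. Pictures are saved under pics/ and viewed, and the job is handed in when it is done.

Besides the shell and the picture viewer there is one more tool, called after ">>>" by a JSON object that holds its "op" and its "data", one argument or row to a line. jog_arm: Moves the arm, as the interface text tells. Its arguments: {"type":"object","properties":{"series":{"type":"string"},"force":{"type":"number"}},"required":["series"]}

```bash
ls; mkdir -p pics; python3 - <<'E'
from plant import ctrl
import cv2,numpy as np
s=ctrl.get_state(); print(s)
for n in ['scene','top','wrist']:
    c=ctrl.capture(n); cv2.imwrite(f'pics/{n}0.png',c['frame'][:,:,::-1]); np.savez(f'{n}0.npz',**c); print(n,c['mtx'],c['k1'],c['xyz'],c['rotation'])
E
```

```text
pics
{'time_s': 0.0, 'joint_pos': array([-8.06214062e+01,  9.11390043e+00,  9.15731726e+01, -9.89540843e-04,
        7.94220282e+01, -1.20373697e+01]), 'dq': array([-0.06722626,  0.0566254 ,  0.05973794,  0.04708022, -0.03796242,
        0.00981095]), 'joint_torque': array([-8.67590934e-04, -3.95992362e+01, -3.31432521e+01, -3.50070213e-04,
        7.99689704e-03, -2.55786347e-05]), 'tcp_pos': array([ 209.83254492, -534.69768043,  230.29590012]), 'ee_rot': array([[ 3.65138839e-01, -3.27049431e-04,  9.30953018e-01],
       [-9.30951206e-01,  1.87595426e-03,  3.65138787e-01],
       [-1.86584371e-03, -9.99998187e-01,  3.80516697e-04]]), 'ft_force': array([-0.14042858,  0.23537499, -0.39549884]), 'ft_torque': array([-0.02018352,  0.00643292,  0.00428177]), 'grip_width': 85.47322034682024}
scene [[523.85793021   0.         318.96846387]
 [  0.         523.85793021 230.43454106]
 [  0.           0.           1.        ]] -0.12452367363749023 [1228.04349315 -143.00860438 1334.58287415] [[ 0.25508227  0.83435299 -0.48865952]
 [ 0.96682428 -0.22717535  0.11679974]
 [-0.01355919 -0.50224143 -0.86462113]]
top [[582.01842885   0.         315.67534517]
 [  0.         582.01842885 239.29685115]
 [  0.           0.           1.        ]] -0.14555927206347757 [ 410.44774853    3.27799648 1779.80499079] [[ 1.57899456e-02 -9.98877201e-01  4.46655887e-02]
 [-9.99875102e-01 -1.57439137e-02  1.38220546e-03]
 [-6.77442350e-04 -4.46818350e-02 -9.99001038e-01]]
wrist [[366.58475902   0.         316.60438494]
 [  0.         366.58475902 238.5050457 ]
 [  0.           0.           1.        ]] -0.025747637446044688 [ 273.55820712 -510.08270558  374.14772667] [[ 0.36553547 -0.89528251 -0.25466261]
 [-0.93079306 -0.35242305 -0.09706839]
 [-0.00284534  0.27252014 -0.96214587]]
```

View pics/top0.png

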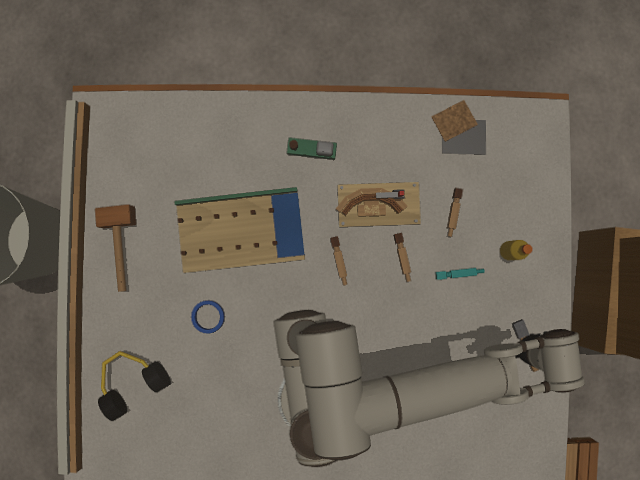

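View pics/scene0.png

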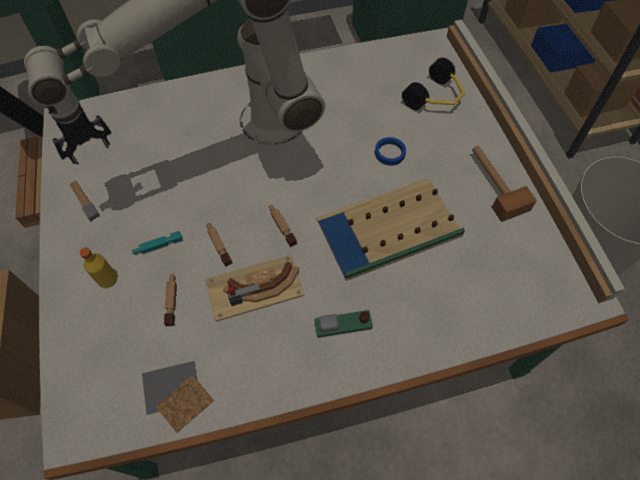

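```bash
cat > h.py <<'E'
import numpy as np,cv2
from plant import ctrl
def cap(n,f=None):
    c=ctrl.capture(n)
    if f: cv2.imwrite(f'pics/{f}.png',c['frame'][:,:,::-1])
    return c
def rays(c,uv):
    uv=np.atleast_2d(np.asarray(uv,float)); K=c['mtx']
    d=(uv-[K[0,2],K[1,2]])/[K[0,0],K[1,1]]
    p=d.copy(); k=float(c['k1'])
    for _ in range(20): p=d/(1+k*(p**2).sum(1,keepdims=True))
    return np.c_[p,np.ones(len(p))]
def onz(c,uv,z):
    r=rays(c,uv)@np.asarray(c['rotation']).T; o=np.asarray(c['xyz'])
    return o+r*((z-o[2])/r[:,2:])
def cloud(c):
    v,u=np.mgrid[0:480,0:640]; r=rays(c,np.c_[u.ravel(),v.ravel()])
    P=(r*c['range_z'].reshape(-1,1))@np.asarray(c['rotation']).T+c['xyz']
    return P.reshape(480,640,3)
def proj(c,P):
    q=(np.atleast_2d(P)-c['xyz'])@np.asarray(c['rotation']); s=q[:,:2]/q[:,2:]
    s=s*(1+float(c['k1'])*(s**2).sum(1,keepdims=True)); return s*np.diag(c['mtx'])[:2]+np.asarray(c['mtx'])[:2,2]
def load(f): 
    d=np.load(f); return {k:d[k] for k in d.files}
def ortho(c,x0,x1,y0,y1,z,s=2):
    # rectified picture of plane z ; up=+x, right=-y ; s px/mm
    X=np.arange(x1,x0,-1/s); Y=np.arange(y1,y0,-1/s)
    g=np.stack(np.meshgrid(X,Y,indexing='ij'),-1); P=np.concatenate([g,np.full(g.shape[:2]+(1,),z)],-1)
    m=proj(c,P.reshape(-1,3)).reshape(g.shape).astype(np.float32)
    return cv2.remap(c['frame'],m[...,0],m[...,1],cv2.INTER_LINEAR)
E
python3 - <<'E'
from h import *
c=load('top0.npz'); P=cloud(c)
img=cv2.resize(c['frame'][160:300,160:320][:,:,::-1],None,fx=5,fy=5,interpolation=cv2.INTER_CUBIC)[:600]; cv2.imwrite('pics/tb.png',img)
img=cv2.resize(c['frame'][170:290,325:485][:,:,::-1],None,fx=5,fy=5,interpolation=cv2.INTER_CUBIC); cv2.imwrite('pics/tf.png',img)
for u,v in [(340,260),(402,257),(455,212),(402,193),(240,230),(288,225),(365,208),(280,100),(500,200),(460,272)]: print(u,v,P[v,u].round(1), np.std(P[v-2:v+3,u-2:u+3,2]).round(2))
E
```

```text
340 260 [427.6 -68.4  29.7] 3.65
402 257 [ 439.5 -256.8   20.7] 4.18
455 212 [ 579.  -418.1   24.6] 5.03
402 193 [ 625.2 -244.4   93.9] 21.43
240 230 [514.3 237.2  10.1] 4.29
288 225 [531.5  90.5  15.2] 3.4
365 208 [ 586.  -142.1   26.1] 4.35
280 100 [9.235e+02 1.240e+02 5.000e-01] 5.71
500 200 [ 622.2 -568.2   -3.4] 3.47
460 272 [ 396.4 -433.8   27.5] 4.67
```

View pics/tb.png

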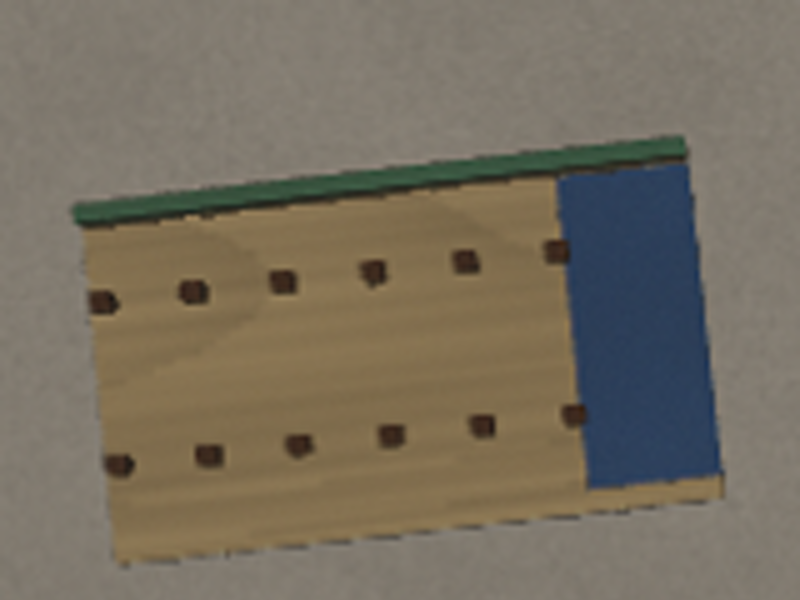

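View pics/tf.png

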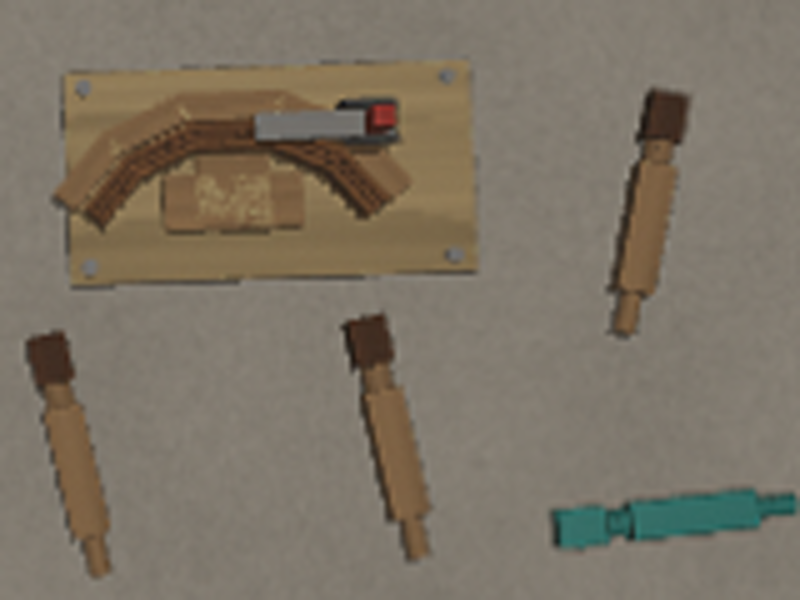

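View pics/wrist0.png

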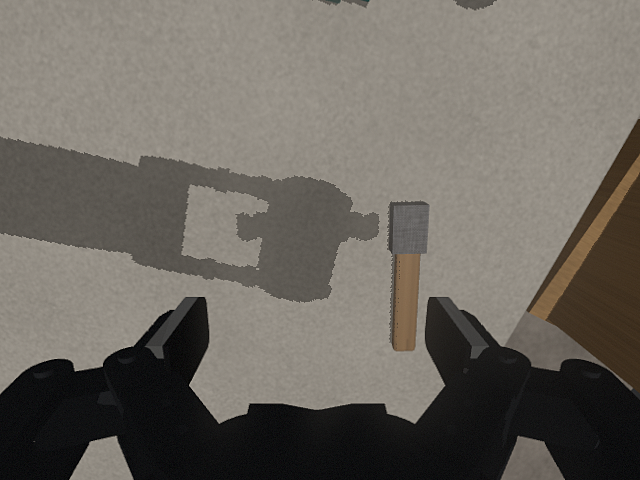

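```bash
cat > fit.py <<'E'
from h import *
def fit2(local,world):
    a=np.asarray(local,float);b=np.asarray(world,float)[:,:2]
    ca,cb=a.mean(0),b.mean(0); H=(a-ca).T@(b-cb); th=np.arctan2(H[0,1]-H[1,0],H[0,0]+H[1,1])
    R=np.array([[np.cos(th),-np.sin(th)],[np.sin(th),np.cos(th)]]); t=cb-R@ca
    return t,np.degrees(th),((a@R.T+t)-b)
E
python3 - <<'E'
from fit import *
c=load('top0.npz')
crop=lambda pts,ox,oy:(np.array(pts)+.5)/5-.5+[ox,oy]
teeth=[(103,302),(193,292),(283,282),(373,271),(466,262),(556,252),(118,465),(209,456),(299,446),(391,436),(482,426),(573,415)]
loc=[(50,y) for y in (205,149,93,37,-19,-75)]+[(-50,y) for y in (205,149,93,37,-19,-75)]
t,th,r=fit2(loc,onz(c,crop(teeth,160,160),27)); print('board teeth',t,th,abs(r).max())
bed=[(556,176),(690,164),(720,473),(587,489)]
t,th,r=fit2([(96,-78),(96,-160),(-96,-160),(-96,-78)],onz(c,crop(bed,160,160),12)); print('bed',t,th,r.round(1))
fc=[(65,72),(471,61),(477,270),(71,286)]
t,th,r=fit2([(65,100),(65,-150),(-65,-150),(-65,100)],onz(c,crop(fc,325,170),12)); print('form',t,th,r.round(1))
sc=[(83,89),(447,76),(454,255),(89,268)]
W=onz(c,crop(sc,325,170),12);print(W)
print('knob',onz(c,crop([(383,115)],325,170),90))
E
```

```text
board teeth [516.7725777  210.24574737] 7.112076597406833 0.9973142353337892
bed [519.06744467 211.2554661 ] 6.6775329923423055 [[ 0.  -0.1]
 [ 1.   0.3]
 [-1.3 -0.5]
 [ 0.2  0.3]]
form [ 599.3761156  -160.90984879] 2.7513777626418694 [[-0.3  0.7]
 [ 0.2  0.7]
 [-0.9 -1.3]
 [ 1.  -0.1]]
[[ 649.4994142   -69.78559029   12.        ]
 [ 661.68248312 -293.42814092   12.        ]
 [ 551.51970332 -298.301992     12.        ]
 [ 539.83286728  -74.87722167   12.        ]]
knob [[ 626.81888898 -242.65222961   90.        ]]
```

```bash
cat > plan.py <<'E'
from h import *
def plan(*tgts,g=None,step=36,tstep=3.6,dec=2):
    "targets (x,y,z,yaw deg) ; prints rows in blocks of 10"
    s=ctrl.get_state(); p=np.array(s['tcp_pos']); R=np.array(s['ee_rot'])
    yaw=np.degrees(np.arctan2(R[1,0],R[0,0])); print('now',p.round(1),round(yaw,1),'t',round(s['time_s'],2),'grip',round(s['grip_width'],1),'F',s['ft_force'].round(1))
    if g is None: g=round(s['grip_width']/85.5*2-1,2)
    rows=[]
    for T in tgts:
        T=np.array(T,float); st=step
        if len(T)==5: st=T[4]
        d=T[:3]-p; dy=(T[3]-yaw+180)%360-180
        n=max(1,int(np.ceil(max(np.linalg.norm(d)/st,abs(dy)/tstep-1e-6))))
        p0=p.copy()
        for i in range(n):
            q=p0+d*(i+1)/n
            a=np.radians(yaw); Rz=np.array([[np.cos(a),0,-np.sin(a)],[np.sin(a),0,np.cos(a)],[0,-1,0]])
            sh=Rz.T@(q-p)/40; tn=-dy/n/4
            rows.append([*np.round(sh,dec),round(tn,2),g]); 
            p=p+Rz@(np.round(sh,dec)*40); yaw=yaw-4*round(tn,2)
    f=lambda v:('%.2f'%v).rstrip('0').rstrip('.').replace('-0','-0') or '0'
    for i in range(0,len(rows),10): print('; '.join(' '.join(f(v) for v in r) for r in rows[i:i+10])); print()
    print('end',p.round(1),round(yaw,1))
E
python3 -c "
from plan import *
plan((590,-230,270,3),g=1)"
```

```text
now [ 209.9 -534.8  230.5] -68.6 t 0.15 grip 85.6 F [-0.9 -0.1 -0.1]
-0.18 -0.05 0.58 -0.89 1; -0.15 -0.05 0.59 -0.89 1; -0.1 -0.05 0.6 -0.89 1; -0.07 -0.05 0.61 -0.89 1; -0.04 -0.05 0.61 -0.89 1; 0.01 -0.05 0.6 -0.89 1; 0.04 -0.05 0.61 -0.89 1; 0.08 -0.04 0.61 -0.89 1; 0.12 -0.05 0.59 -0.89 1; 0.16 -0.05 0.59 -0.89 1

0.19 -0.05 0.58 -0.89 1; 0.22 -0.05 0.57 -0.89 1; 0.26 -0.05 0.55 -0.89 1; 0.3 -0.05 0.53 -0.89 1; 0.33 -0.05 0.51 -0.89 1; 0.36 -0.05 0.5 -0.89 1; 0.38 -0.05 0.46 -0.89 1; 0.42 -0.05 0.45 -0.89 1; 0.45 -0.05 0.41 -0.89 1; 0.46 -0.05 0.39 -0.89 1

end [ 589.8 -230.2  270.1] 2.6
```

>>> {"op": "jog_arm", "data": {
  "series": "-0.18 -0.05 0.58 -0.89 1; -0.15 -0.05 0.59 -0.89 1; -0.1 -0.05 0.6 -0.89 1; -0.07 -0.05 0.61 -0.89 1; -0.04 -0.05 0.61 -0.89 1; 0.01 -0.05 0.6 -0.89 1; 0.04 -0.05 0.61 -0.89 1; 0.08 -0.04 0.61 -0.89 1; 0.12 -0.05 0.59 -0.89 1; 0.16 -0.05 0.59 -0.89 1"
}}

```text
time_s: 0.98
tcp_pos: [401.5, -374.9, 246.3]
ee_rot: [[0.849, -0.005, 0.528], [-0.528, 0.008, 0.849], [-0.008, -1.0, 0.004]]
ft_force: [0.1, -0.4, 0.1]
grip_width: 85.6
```

>>> {"op": "jog_arm", "data": {
  "series": "0.19 -0.05 0.58 -0.89 1; 0.22 -0.05 0.57 -0.89 1; 0.26 -0.05 0.55 -0.89 1; 0.3 -0.05 0.53 -0.89 1; 0.33 -0.05 0.51 -0.89 1; 0.36 -0.05 0.5 -0.89 1; 0.38 -0.05 0.46 -0.89 1; 0.42 -0.05 0.45 -0.89 1; 0.45 -0.05 0.41 -0.89 1; 0.46 -0.05 0.39 -0.89 1"
}}

```text
time_s: 1.82
tcp_pos: [593.1, -205.1, 263.7]
ee_rot: [[0.995, -0.01, -0.098], [0.098, 0.013, 0.995], [-0.009, -1.0, 0.013]]
ft_force: [1.1, -0.2, -0.3]
grip_width: 85.4
```

```bash
python3 -c "
from plan import *
c=cap('wrist','w1');np.savez('w1.npz',**c); c=cap('top','t1');np.savez('t1.npz',**c)
plan((590,-230,270,3),g=1)"
```

```text
now [ 594.2 -203.4  263.8] 5.7 t 1.92 grip 85.6 F [-0.4  0.3  0.3]
-0.17 -0.16 -0.65 0.68 1

end [ 590.1 -230.   270.2] 3.0
```

View pics/w1.png

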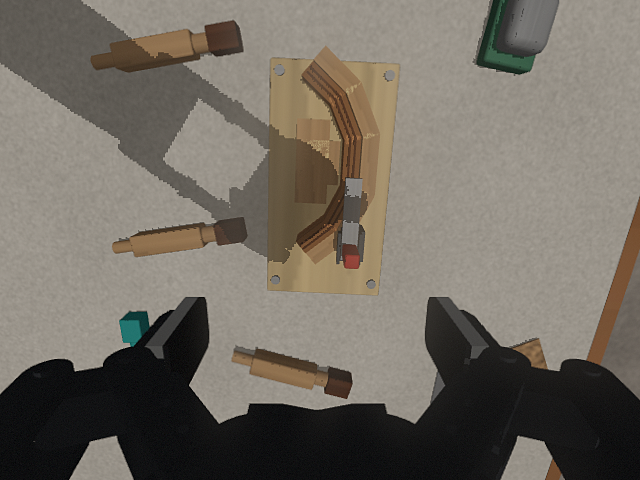

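View pics/t1.png

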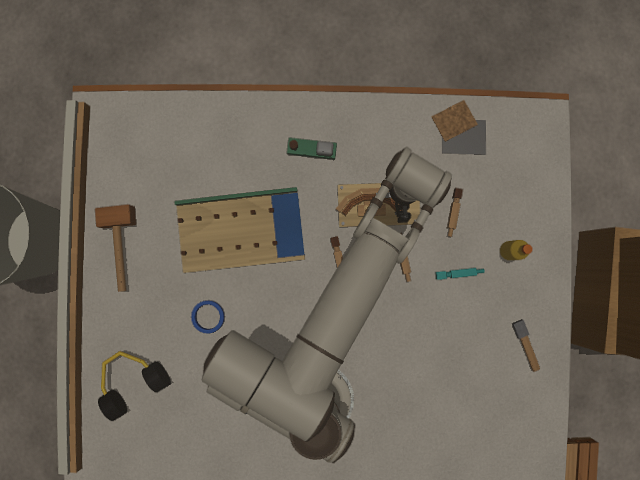

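```bash
python3 - <<'E'
from fit import *
c=load('w1.npz')
t,th,r=fit2([(65,100),(65,-150),(-65,-150),(-65,100)],onz(c,[(399.5,64),(379,294.5),(267.5,290.5),(271.5,58)],12)); print('form',t,th,r.round(1))
t,th,r=fit2([(55,90),(55,-140),(-55,-140),(-55,90)],onz(c,[(390,76),(371,284),(276,280),(279,71)],12)); print('form',t,th,r.round(1))
cv2.imwrite('pics/w1z.png',cv2.resize(c['frame'][160:300,260:420][:,:,::-1],None,fx=5,fy=5,interpolation=cv2.INTER_CUBIC)[:600])
E
```

```text
form [ 599.8001637  -159.35107533] 3.1519452484712938 [[ 1.   0.8]
 [ 0.2 -1.3]
 [ 0.2 -0.1]
 [-1.3  0.6]]
form [ 599.42358838 -158.66201893] 3.1185168100191225 [[-1.   3. ]
 [ 0.3 -3.3]
 [ 0.2 -2.9]
 [ 0.5  3.2]]
```

View pics/w1z.png

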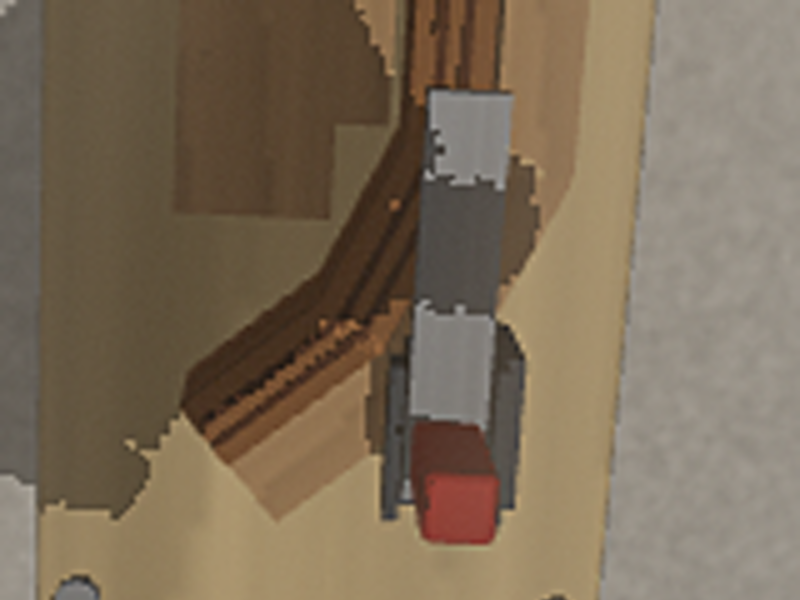

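```bash
python3 - <<'E'
from fit import *
from plan import plan
c=load('w1.npz')
k=onz(c,[(351.6,261)],90)[0]; t=np.array([599.6,-160]);a=np.radians(3.1);R=np.array([[np.cos(a),-np.sin(a)],[np.sin(a),np.cos(a)]])
print('knob',k,'in form',R.T@(k[:2]-t))
tip=onz(c,[(260+92.5,160+18)],54)[0];print('bar tip in form',R.T@(tip[:2]-t))
print('handle',t+R@[20,0])
plan((k[0],k[1]+0,110,3.1),(k[0],k[1],64,3.1,20),g=0.2)
E
```

```text
knob [ 626.36137937 -241.45261585   90.        ] in form [ 22.31735787 -82.78064745]
bar tip in form [ 21.20015773 -11.10278796]
handle [ 619.57073341 -158.91842374]
now [ 594.2 -203.4  263.8] 5.7 t 1.92 grip 85.6 F [-0.4  0.3  0.3]
0.14 0.77 -0.21 0.13 0.2; 0.14 0.77 -0.2 0.13 0.2; 0.15 0.77 -0.2 0.13 0.2; 0.14 0.77 -0.2 0.13 0.2; 0.15 0.76 -0.2 0.13 0.2; 0 0.38 -0 0 0.2; 0 0.39 -0 0 0.2; 0 0.38 -0 0 0.2

end [ 626.2 -241.4   64.2] 3.1
```

>>> {"op": "jog_arm", "data": {
  "series": "0.14 0.77 -0.21 0.13 0.2; 0.14 0.77 -0.2 0.13 0.2; 0.15 0.77 -0.2 0.13 0.2; 0.14 0.7 -0.2 0.13 0.2; 0.1 0.5 -0.15 0.1 0.2; 0 0 0 0 0.2"
}}

```text
time_s: 2.42
tcp_pos: [623.7, -241.0, 119.2]
ee_rot: [[0.999, -0.006, -0.052], [0.052, 0.009, 0.999], [-0.006, -1.0, 0.009]]
ft_force: [-0.3, -0.3, -0.6]
grip_width: 51.2
```

```bash
python3 -c "
from plan import *
plan((626.3,-241.5,66,3.1,20),g=.2)"
```

```text
now [ 623.7 -241.   119.2] 3.0 t 2.42 grip 51.2 F [-0.3 -0.3 -0.6]
0.02 0.44 -0 -0.01 0.2; 0.02 0.45 -0.01 -0.01 0.2; 0.02 0.44 -0 -0.01 0.2

end [ 626.1 -241.3   66. ] 3.1
```

>>> {"op": "jog_arm", "data": {
  "series": "0.02 0.44 0 0 0.2; 0.02 0.45 -0.01 0 0.2; 0.02 0.4 0 0 0.2; 0 0 0 0 0.2; 0 0 0 0 -0.95; 0 0 0 0 -0.95; 0 0 0 0 -0.95; 0 0 0 0 -0.95; 0 0 0 0 -0.95",
  "force": 25
}}

```text
time_s: 3.17
tcp_pos: [627.4, -243.7, 72.1]
ee_rot: [[0.999, 0.004, -0.046], [0.046, 0.006, 0.999], [0.004, -1.0, 0.006]]
ft_force: [0.1, -1.5, -7.6]
grip_width: 13.0
```

>>> {"op": "jog_arm", "data": {
  "series": "0 0 -0.2 0 -0.95; 0 0 -0.25 0 -0.95; 0 0 -0.25 0 -0.95; 0 0 -0.25 0 -0.95; 0 0 -0.2 0 -0.95; 0 0 0 0 -0.95; 0 0 0 0 -0.95"
}}

```text
time_s: 3.75
tcp_pos: [629.9, -293.5, 72.1]
ee_rot: [[0.999, 0.005, -0.045], [0.045, 0.009, 0.999], [0.005, -1.0, 0.009]]
ft_force: [3.0, 1.6, -4.5]
grip_width: 12.9
```

>>> {"op": "jog_arm", "data": {
  "series": "0 0 -0.1 0 -0.95; 0 0 -0.1 0 -0.95; 0 0 -0.1 0 -0.95; 0 0 0 0 -0.95; 0 0 0 0 -0.95"
}}

```text
time_s: 4.17
tcp_pos: [630.0, -294.2, 72.1]
ee_rot: [[0.999, -0.002, -0.049], [0.049, 0.031, 0.998], [-0.0, -1.0, 0.031]]
ft_force: [2.4, 0.2, -6.2]
grip_width: 13.3
```

>>> {"op": "jog_arm", "data": {
  "series": "0 0 0 0 0.2; 0 0 0 0 0.2; 0 0 0 0 0.2; 0 -0.3 0 0 0.2; 0 -0.6 0 0 0.2; 0 -0.6 0 0 0.2; 0 -0.6 0 0 0.2; 0 -0.6 0 0 0.2; 0 -0.6 0 0 0.2; 0 0 0 0 0.2"
}}

```text
time_s: 5.0
tcp_pos: [630.6, -303.6, 222.1]
ee_rot: [[0.999, 0.006, -0.046], [0.046, 0.019, 0.999], [0.006, -1.0, 0.019]]
ft_force: [0.2, -1.7, 1.5]
grip_width: 51.2
```

```bash
python3 -c "
from plan import *
c=cap('wrist','w2');np.savez('w2.npz',**c)
plan((619.6,-158.9,180,3.1),g=-.1)"
```

```text
now [ 630.1 -303.3  220.1] 2.6 t 5.05 grip 51.1 F [-0.1 -0.   0.4]
-0.02 0.2 0.72 -0.02 -0.1; -0.02 0.2 0.73 -0.02 -0.1; -0.02 0.2 0.72 -0.02 -0.1; -0.01 0.2 0.72 -0.02 -0.1; -0.02 0.2 0.73 -0.02 -0.1

end [ 619.5 -158.8  180.1] 3.0
```

View pics/w2.png

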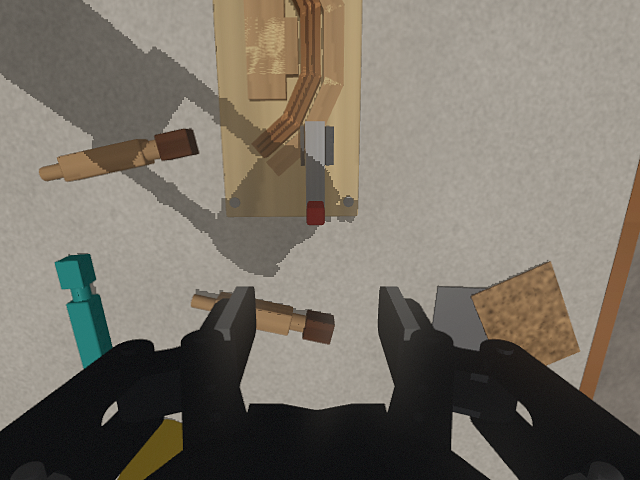

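```bash
python3 - <<'E'
from fit import *
c=load('w2.npz'); t=np.array([599.6,-160]);a=np.radians(3.1);R=np.array([[np.cos(a),-np.sin(a)],[np.sin(a),np.cos(a)]])
for p,z in [((315,123),54),((315.5,213),90)]:
    print(R.T@(onz(c,[p],z)[0][:2]-t))
E
```

```text
[ 22.75571218 -63.33735109]
[  22.49957925 -131.31475666]
```

>>> {"op": "jog_arm", "data": {
  "series": "-0.02 0.2 0.7 0 -0.1; -0.02 0.2 0.72 0 -0.1; -0.02 0.2 0.72 0 -0.1; -0.01 0.2 0.7 0 -0.1; -0.02 0.2 0.4 0 -0.1; 0 0 0.15 0 -0.1; 0 0 0 0 -0.1"
}}

```text
time_s: 5.63
tcp_pos: [618.3, -165.1, 181.1]
ee_rot: [[0.999, 0.004, -0.041], [0.04, 0.017, 0.999], [0.005, -1.0, 0.017]]
ft_force: [0.6, -0.1, -0.1]
grip_width: 38.2
```

```bash
python3 -c "
from plan import *
c=cap('wrist','w3');np.savez('w3.npz',**c)
plan((619.6,-158.9,70,3.1),g=-.1)"
```

```text
now [ 618.2 -165.8  181. ] 2.3 t 5.68 grip 38.2 F [-0.6 -0.   0.2]
0.01 0.69 0.04 -0.05 -0.1; 0.01 0.7 0.05 -0.05 -0.1; 0.01 0.69 0.04 -0.05 -0.1; 0.01 0.69 0.04 -0.05 -0.1

end [ 619.5 -159.    70.2] 3.1
```

View pics/w3.png

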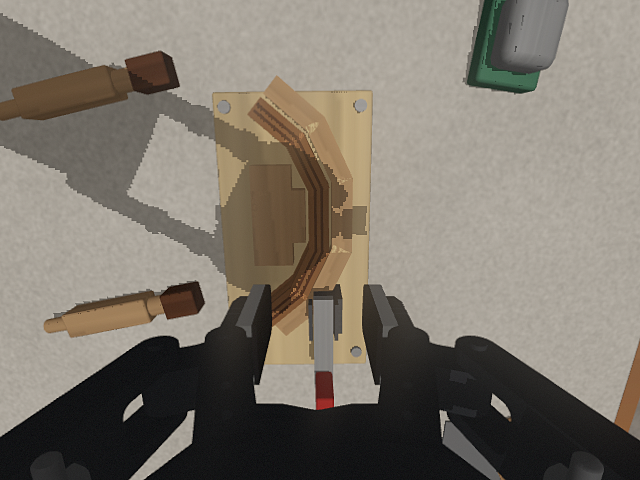

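```bash
python3 - <<'E'
from fit import *
c=load('w3.npz'); 
print(onz(c,[(312,217),(331,217),(322,217),(319,190),(322,244)],44).round(1))
cv2.imwrite('pics/w3z.png',cv2.resize(c['frame'][130:290,240:400][:,:,::-1],None,fx=3.7,fy=3.7,interpolation=cv2.INTER_CUBIC))
E
```

```text
[[ 614.1 -155.9   44. ]
 [ 629.  -155.3   44. ]
 [ 621.9 -155.6   44. ]
 [ 618.7 -134.6   44. ]
 [ 622.9 -177.5   44. ]]
```

View pics/w3z.png

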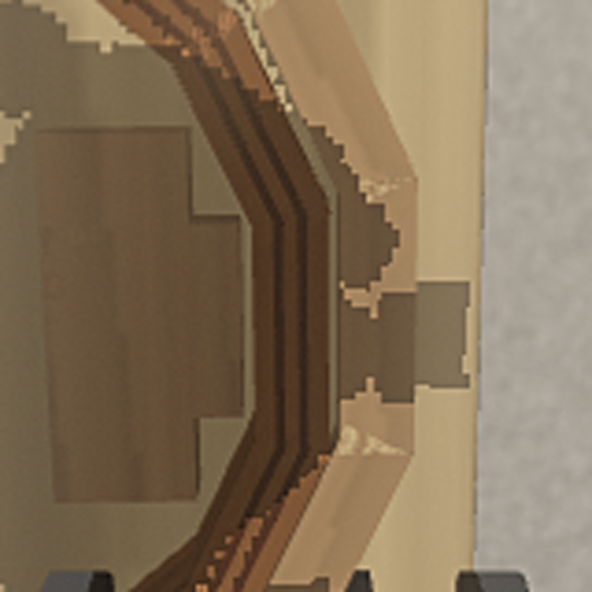

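>>> {"op": "jog_arm", "data": {
  "series": "0.01 0.69 0.04 -0.05 -0.1; 0.01 0.7 0.05 -0.05 -0.1; 0.01 0.69 0.05 -0.05 -0.1; 0.01 0.6 0.05 -0.05 -0.1; 0 0.3 0 0 -0.1; 0 0 0 0 -0.1"
}}

```text
time_s: 6.18
tcp_pos: [624.9, -167.1, 63.6]
ee_rot: [[0.999, 0.015, -0.048], [0.048, 0.008, 0.999], [0.015, -1.0, 0.007]]
ft_force: [0.1, 0.1, 0.2]
grip_width: 38.2
```

```bash
python3 -c "
from plan import *
plan((619.8,-158.7,32,3.1,15),g=-.1)"
```

```text
now [ 624.9 -167.1   63.6] 2.7 t 6.18 grip 38.2 F [0.1 0.1 0.2]
-0.04 0.26 0.07 -0.03 -0.1; -0.04 0.27 0.07 -0.03 -0.1; -0.04 0.26 0.08 -0.03 -0.1

end [ 619.7 -158.5   32. ] 3.1
```

```bash
python3 - <<'E'
s=open('plan.py').read()
s=s.replace("a=np.radians(yaw); Rz=np.array([[np.cos(a),0,-np.sin(a)],[np.sin(a),0,np.cos(a)],[0,-1,0]])","a=np.radians(yaw-yaw0); Rz=np.array([[np.cos(a),-np.sin(a),0],[np.sin(a),np.cos(a),0],[0,0,1]])@R")
s=s.replace("rows=[]\n","rows=[]; yaw0=yaw\n",1)
open('plan.py','w').write(s)
E
python3 -c "
from plan import *
plan((619.8,-158.7,50,3.1,15),(619.8,-158.7,32,3.1,15),g=-.1)"
```

```text
now [ 624.9 -167.1   63.6] 2.7 t 6.18 grip 38.2 F [0.1 0.1 0.2]
-0.06 0.17 0.11 -0.04 -0.1; -0.06 0.17 0.1 -0.04 -0.1; -0 0.22 -0 -0 -0.1; -0.01 0.23 -0 -0 -0.1

end [ 619.8 -158.7   31.9] 3.1
```

>>> {"op": "jog_arm", "data": {
  "series": "-0.06 0.17 0.11 -0.04 -0.1; -0.06 0.17 0.1 -0.04 -0.1; 0 0.2 0 0 -0.1; 0 0.2 0 0 -0.1; 0 0 0 0 -0.1"
}}

```text
time_s: 6.6
tcp_pos: [622.8, -162.0, 36.5]
ee_rot: [[0.998, 0.022, -0.052], [0.052, 0.004, 0.999], [0.022, -1.0, 0.003]]
ft_force: [-0.4, 0.5, -0.5]
grip_width: 38.2
```

```bash
python3 -c "
from plan import *
plan((619.8,-158.7,32,3.1,15),g=-.1)"
```

```text
now [ 622.8 -162.    36.5] 3.0 t 6.6 grip 38.2 F [-0.4  0.5 -0.5]
-0.07 0.11 0.09 -0.04 -0.1

end [ 619.9 -158.5   32. ] 3.1
```

>>> {"op": "jog_arm", "data": {
  "series": "-0.07 0.09 0.09 0 -0.1; 0 0 0 0 -0.1; 0 0 0 0 -0.9; 0 0 0 0 -0.9; 0 0 0 0 -0.9; 0 0 0 0 -0.9; 0 0 0 0 -0.9; 0 0 0 0 -0.9",
  "force": 40
}}

```text
time_s: 7.27
tcp_pos: [621.1, -158.5, 34.5]
ee_rot: [[0.998, 0.025, -0.052], [0.052, 0.003, 0.999], [0.025, -1.0, 0.001]]
ft_force: [-0.8, -0.2, -1.7]
grip_width: 14.5
```

>>> {"op": "jog_arm", "data": {
  "series": "0.01 -0.2 0 0 -0.9; 0.01 -0.3 0 0 -0.9; 0.01 -0.4 0 0 -0.9; 0.01 -0.4 0 0 -0.9; 0.01 -0.4 0 0 -0.9; 0 -0.4 0 0 -0.9; 0 -0.4 0 0 -0.9; 0 0 0 0 -0.9"
}}

```text
time_s: 7.93
tcp_pos: [620.9, -158.9, 145.1]
ee_rot: [[0.998, 0.027, -0.052], [0.052, 0.002, 0.999], [0.027, -1.0, 0.0]]
ft_force: [0.7, -0.7, -0.7]
grip_width: 14.8
```

```bash
python3 -c "
from plan import *
c=cap('wrist','w4');np.savez('w4.npz',**c)
c=cap('scene','s4')
plan((619.8,-158.7,150,3.1,30),g=-.9)"
```

```text
now [ 619.2 -158.2  141.3] 3.0 t 8.03 grip 14.7 F [ 0.3  0.  -1.1]
0.02 -0.22 -0.01 -0.03 -0.9

end [ 619.9 -158.6  150.1] 3.1
```

View pics/w4.png

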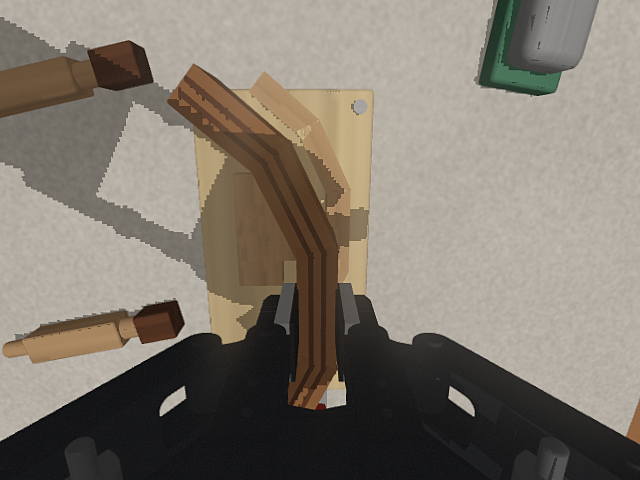

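View pics/s4.png

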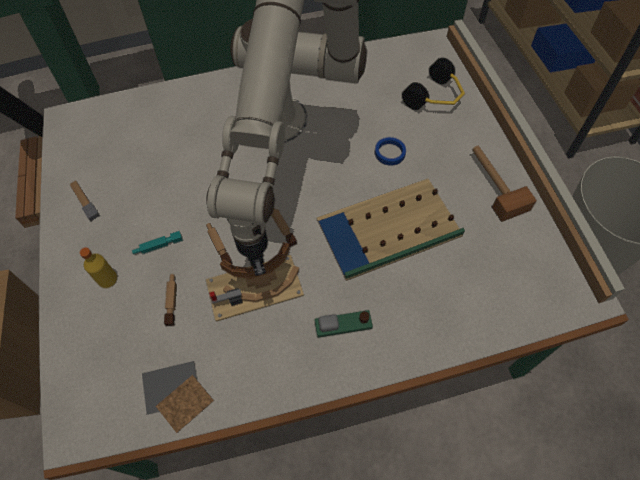

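```bash
python3 -c "
from plan import *
plan((533.8,71.7,130,-83.1,30),g=-.9)"
```

```text
now [ 619.2 -158.2  141.3] 3.0 t 8.03 grip 14.7 F [ 0.3  0.  -1.1]
-0.08 0.01 0.24 0.9 -0.9; -0.09 0.01 0.24 0.9 -0.9; -0.11 0.01 0.23 0.9 -0.9; -0.12 0.01 0.23 0.9 -0.9; -0.13 0.01 0.22 0.9 -0.9; -0.15 0.01 0.21 0.9 -0.9; -0.16 0.01 0.19 0.9 -0.9; -0.17 0.01 0.19 0.9 -0.9; -0.19 0 0.18 0.9 -0.9; -0.19 0.01 0.16 0.9 -0.9

-0.21 0.01 0.16 0.9 -0.9; -0.21 0.01 0.13 0.9 -0.9; -0.23 0 0.13 0.9 -0.9; -0.23 0.01 0.11 0.9 -0.9; -0.23 0.01 0.1 0.9 -0.9; -0.25 0 0.08 0.9 -0.9; -0.24 0.01 0.06 0.9 -0.9; -0.25 0.01 0.06 0.9 -0.9; -0.26 0 0.03 0.9 -0.9; -0.25 0.01 0.02 0.9 -0.9

-0.26 0.01 0 0.9 -0.9; -0.25 0 -0.01 0.9 -0.9; -0.26 0.01 -0.03 0.9 -0.9; -0.25 0 -0.05 0.9 -0.9

end [533.7  71.8 130.1] -83.4
```

>>> {"op": "jog_arm", "data": {
  "series": "-0.08 0.01 0.24 0.9 -0.9; -0.09 0.01 0.24 0.9 -0.9; -0.11 0.01 0.23 0.9 -0.9; -0.12 0.01 0.23 0.9 -0.9; -0.13 0.01 0.22 0.9 -0.9; -0.15 0.01 0.21 0.9 -0.9; -0.16 0.01 0.19 0.9 -0.9; -0.17 0.01 0.19 0.9 -0.9; -0.19 0 0.18 0.9 -0.9; -0.19 0.01 0.16 0.9 -0.9"
}}

```text
time_s: 8.87
tcp_pos: [574.3, -56.9, 122.4]
ee_rot: [[0.82, -0.001, 0.573], [-0.572, 0.012, 0.82], [-0.008, -1.0, 0.009]]
ft_force: [-0.0, 0.1, -0.9]
grip_width: 14.5
```

>>> {"op": "jog_arm", "data": {
  "series": "-0.21 0.01 0.16 0.9 -0.9; -0.21 0.01 0.13 0.9 -0.9; -0.23 0 0.13 0.9 -0.9; -0.23 0.01 0.11 0.9 -0.9; -0.23 0.01 0.1 0.9 -0.9; -0.25 0 0.08 0.9 -0.9; -0.24 0.01 0.06 0.9 -0.9; -0.25 0.01 0.06 0.9 -0.9; -0.26 0 0.03 0.9 -0.9; -0.25 0.01 0.02 0.9 -0.9"
}}

```text
time_s: 9.7
tcp_pos: [529.6, 48.0, 105.1]
ee_rot: [[0.295, -0.03, 0.955], [-0.955, 0.018, 0.295], [-0.026, -0.999, -0.023]]
ft_force: [-0.1, -0.4, -1.0]
grip_width: 14.7
```

```bash
python3 -c "
from plan import *
plan((533.8,71.7,130,-83.1,30),g=-.9)"
```

```text
now [529.6  48.  105.1] -72.9 t 9.7 grip 14.7 F [-0.1 -0.4 -1. ]
-0.18 -0.2 0.09 0.85 -0.9; -0.19 -0.21 0.07 0.85 -0.9; -0.2 -0.2 0.07 0.85 -0.9

end [533.8  71.9 129.9] -83.1
```

>>> {"op": "jog_arm", "data": {
  "series": "-0.18 -0.1 0.09 0.85 -0.9; -0.19 0 0.07 0.85 -0.9; -0.2 0 0.07 0.6 -0.9; 0 0 0 0 -0.9"
}}

```text
time_s: 10.03
tcp_pos: [527.4, 75.7, 103.2]
ee_rot: [[0.129, -0.042, 0.991], [-0.991, 0.02, 0.13], [-0.025, -0.999, -0.039]]
ft_force: [0.3, -0.8, -1.3]
grip_width: 14.4
```

```bash
python3 -c "
from plan import *
c=cap('wrist','w5');np.savez('w5.npz',**c)
c=cap('scene','s5');np.savez('s5.npz',**c)
plan((533.8,71.7,40,-83.1,15),g=-.9)"
```

```text
now [527.3  74.5 103.2] -82.5 t 10.13 grip 14.8 F [ 0.4 -0.6 -0.7]
0.03 0.31 0.04 0.03 -0.9; 0.02 0.32 0.05 0.03 -0.9; 0.03 0.31 0.04 0.03 -0.9; 0.02 0.32 0.04 0.03 -0.9; 0.03 0.31 0.04 0.03 -0.9

end [533.6  71.7  40. ] -83.1
```

View pics/w5.png

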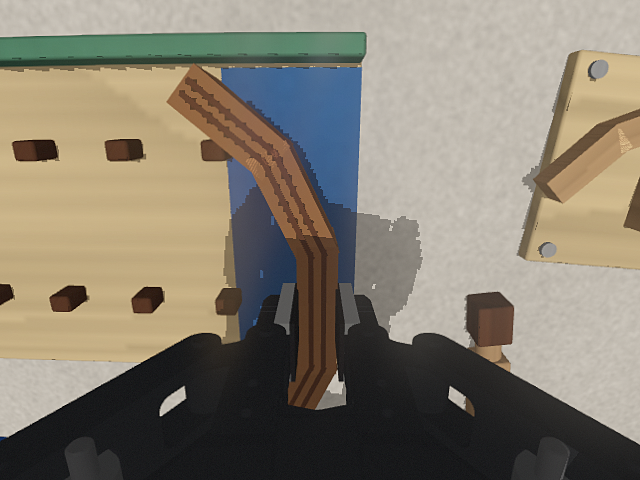

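View pics/s5.png

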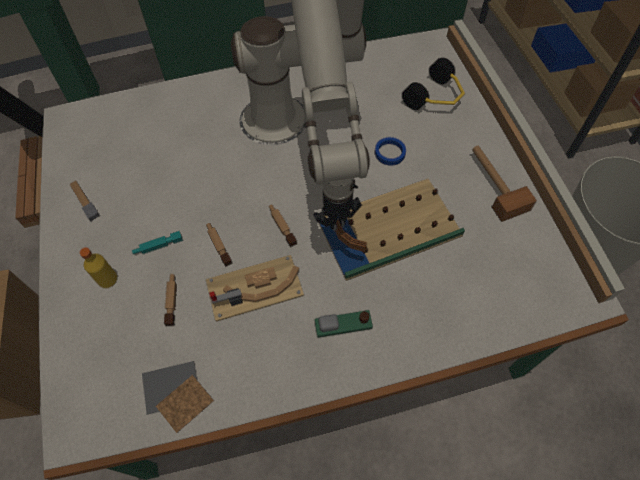

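```bash
python3 - <<'E'
from fit import *
c=load('w5.npz'); print(onz(c,[(221,68),(362,67),(357,208)],12).round(1))
a=np.radians(6.9);R=np.array([[np.cos(a),-np.sin(a)],[np.sin(a),np.cos(a)]])
for P in onz(c,[(221,68),(362,67),(357,208)],12): print((R.T@(P[:2]-[518,210.8])).round(1))
for P in onz(c,[(218,145),(230,295),(124,142),(150,293)],32): print((R.T@(P[:2]-[518,210.8])).round(1))
E
```

```text
[[621.7 146.8  12. ]
 [632.5  65.2  12. ]
 [549.5  54.5  12. ]]
[ 95.3 -76. ]
[  96.2 -158.3]
[  12.4 -158.9]
[ 52.6 -76.9]
[-41.7 -77.8]
[ 54.  -22.5]
[-41.6 -25. ]
```

>>> {"op": "jog_arm", "data": {
  "series": "0.03 0.3 0.04 0.03 -0.9; 0.02 0.3 0.05 0.03 -0.9; 0.03 0.3 0.04 0.03 -0.9; 0.03 0.3 0.04 0.03 -0.9; 0.03 0.2 0.04 0.03 -0.9; 0 0 0 0 -0.9"
}}

```text
time_s: 10.63
tcp_pos: [532.6, 68.1, 38.4]
ee_rot: [[0.121, -0.046, 0.992], [-0.992, 0.019, 0.122], [-0.024, -0.999, -0.044]]
ft_force: [-0.6, -0.3, -0.8]
grip_width: 14.5
```

```bash
python3 -c "
from plan import *
plan((533.8,71.7,36,-83.1,5),g=-.9)"
```

```text
now [532.6  68.1  38.4] -83.1 t 10.63 grip 14.5 F [-0.6 -0.3 -0.8]
-0.08 0.06 0.04 0.01 -0.9

end [533.7  71.5  36.1] -83.1
```

>>> {"op": "jog_arm", "data": {
  "series": "-0.09 0.04 0.04 0 -0.9; -0.02 0.05 0 0 -0.9; 0 0 0 0 -0.9; 0 0 0 0 -0.9",
  "force": 20
}}

```text
time_s: 10.97
tcp_pos: [534.0, 72.1, 35.8]
ee_rot: [[0.12, -0.048, 0.992], [-0.992, 0.018, 0.121], [-0.024, -0.999, -0.045]]
ft_force: [-0.3, -0.8, -1.6]
grip_width: 14.8
```

>>> {"op": "jog_arm", "data": {
  "series": "0 0 0 0 -0.5; 0 0 0 0 -0.3; 0 0 0 0 -0.2; 0 0 0 0 -0.2; 0 0 0 0 -0.2; 0 -0.3 0 0 -0.2; 0 -0.6 0 0 -0.2; 0 -0.8 0 0 -0.2; 0 -0.8 0 0 0; 0 -0.8 0 0 0"
}}

```text
time_s: 11.8
tcp_pos: [535.0, 70.8, 167.9]
ee_rot: [[0.121, -0.062, 0.991], [-0.992, 0.02, 0.122], [-0.028, -0.998, -0.059]]
ft_force: [0.9, 0.1, 0.7]
grip_width: 42.8
```

```bash
python3 -c "
from plan import *
c=cap('wrist','w6');np.savez('w6.npz',**c)
plan((627,-290,150,3.1,36),g=.2)"
```

```text
now [539.8  70.4 176. ] -83.0 t 11.85 grip 42.9 F [3.9 0.5 5.8]
0.38 0.02 0.05 -0.9 0.2; 0.39 0.01 0.02 -0.9 0.2; 0.39 0.02 -0.01 -0.9 0.2; 0.38 0.02 -0.02 -0.9 0.2; 0.39 0.02 -0.06 -0.9 0.2; 0.38 0.02 -0.07 -0.9 0.2; 0.37 0.02 -0.1 -0.9 0.2; 0.37 0.03 -0.12 -0.9 0.2; 0.35 0.02 -0.14 -0.9 0.2; 0.35 0.03 -0.17 -0.9 0.2

0.34 0.02 -0.19 -0.9 0.2; 0.32 0.03 -0.21 -0.9 0.2; 0.31 0.03 -0.23 -0.9 0.2; 0.3 0.03 -0.25 -0.9 0.2; 0.28 0.04 -0.26 -0.9 0.2; 0.26 0.03 -0.29 -0.9 0.2; 0.25 0.04 -0.29 -0.9 0.2; 0.22 0.03 -0.32 -0.9 0.2; 0.2 0.04 -0.32 -0.9 0.2; 0.19 0.04 -0.34 -0.9 0.2

0.16 0.04 -0.35 -0.9 0.2; 0.14 0.04 -0.36 -0.9 0.2; 0.11 0.04 -0.37 -0.9 0.2; 0.1 0.04 -0.37 -0.9 0.2

end [ 627.1 -289.9  150. ] 3.4
```

View pics/w6.png

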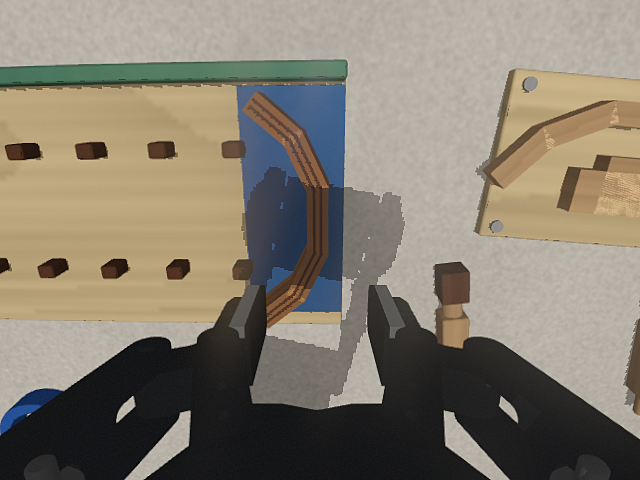

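```bash
python3 - <<'E'
from fit import *
c=load('w6.npz')
a=np.radians(6.9);R=np.array([[np.cos(a),-np.sin(a)],[np.sin(a),np.cos(a)]])
f=lambda uv,z:[(R.T@(P[:2]-[518,210.8])).round(1) for P in onz(c,uv,z)]
print(f([(317,187),(316,254),(254,103)],44)); print(f([(237,85),(345,83),(341,312)],12)); print(f([(228,145),(240,266)],32))
E
```

```text
[array([  24.5, -137.8]), array([ -27.8, -137.1]), array([ 82. , -94.9])]
[array([ 95.4, -76.6]), array([  96.6, -157.7]), array([ -97.4, -159.1])]
[array([ 53. , -71.8]), array([-44. , -74.2])]
```

>>> {"op": "jog_arm", "data": {
  "series": "0.38 0.02 0.05 -0.9 0.2; 0.39 0.01 0.02 -0.9 0.2; 0.39 0.02 -0.01 -0.9 0.2; 0.38 0.02 -0.02 -0.9 0.2; 0.39 0.02 -0.06 -0.9 0.2; 0.38 0.02 -0.07 -0.9 0.2; 0.37 0.02 -0.1 -0.9 0.2; 0.37 0.03 -0.12 -0.9 0.2; 0.35 0.02 -0.14 -0.9 0.2; 0.35 0.03 -0.17 -0.9 0.2"
}}

```text
time_s: 12.68
tcp_pos: [585.2, -83.3, 179.4]
ee_rot: [[0.707, -0.026, 0.707], [-0.707, 0.016, 0.707], [-0.03, -1.0, -0.007]]
ft_force: [0.5, 0.2, -1.1]
grip_width: 51.0
```

>>> {"op": "jog_arm", "data": {
  "series": "0.34 0.02 -0.19 -0.9 0.2; 0.32 0.03 -0.21 -0.9 0.2; 0.31 0.03 -0.23 -0.9 0.2; 0.3 0.03 -0.25 -0.9 0.2; 0.28 0.04 -0.26 -0.9 0.2; 0.26 0.03 -0.29 -0.9 0.2; 0.25 0.04 -0.29 -0.9 0.2; 0.22 0.03 -0.32 -0.9 0.2; 0.2 0.04 -0.32 -0.9 0.2; 0.19 0.04 -0.34 -0.9 0.2"
}}

```text
time_s: 13.52
tcp_pos: [631.6, -239.3, 170.1]
ee_rot: [[0.992, -0.02, 0.125], [-0.125, 0.013, 0.992], [-0.021, -1.0, 0.01]]
ft_force: [-0.4, 1.3, 0.5]
grip_width: 51.0
```

```bash
python3 -c "
from plan import *
print(ctrl.get_state()['ee_rot'].round(3))
plan((625,-260,160,3.1,36),g=.2)"
```

```text
[[ 0.992 -0.02   0.125]
 [-0.125  0.013  0.992]
 [-0.021 -1.     0.01 ]]
now [ 631.6 -239.3  170.1] -7.2 t 13.52 grip 51.0 F [-0.4  1.3  0.5]
-0.03 0.08 -0.18 -0.85 0.2; -0.04 0.09 -0.18 -0.85 0.2; -0.06 0.08 -0.17 -0.85 0.2

end [ 624.8 -260.1  160. ] 3.0
```

>>> {"op": "jog_arm", "data": {
  "series": "-0.03 0.08 -0.3 -0.85 0.2; -0.04 0.09 -0.35 -0.85 0.2; -0.06 0.08 -0.35 -0.85 0.2; 0 0 -0.3 0 0.2; 0 0 0 0 0.2"
}}

```text
time_s: 13.93
tcp_pos: [625.2, -296.6, 162.3]
ee_rot: [[0.998, -0.017, -0.06], [0.06, 0.01, 0.998], [-0.016, -1.0, 0.011]]
ft_force: [-0.8, 0.0, 0.3]
grip_width: 51.1
```

```bash
python3 -c "
from plan import *
c=cap('wrist','w7');np.savez('w7.npz',**c)
plan((630,-294,110,3.1,36),g=.2)"
```

```text
now [ 625.3 -295.5  162.2] 3.5 t 13.98 grip 51.5 F [-0.4  0.5  0.9]
0.07 0.65 0.01 0.05 0.2; 0.07 0.65 0 0.05 0.2

end [ 630.  -294.2  110.2] 3.1
```

View pics/w7.png

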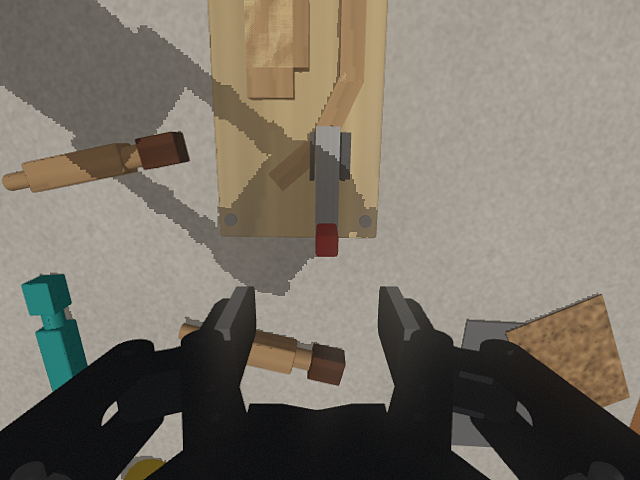

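```bash
python3 -c "
from fit import *
c=load('w7.npz');print(onz(c,[(327,246)],90))"
```

```text
[[ 629.40664883 -292.46420905   90.        ]]
```

>>> {"op": "jog_arm", "data": {
  "series": "0.07 0.6 0.01 0.05 0.2; 0.07 0.6 0 0.05 0.2; 0 0 0 0 0.2"
}}

```text
time_s: 14.23
tcp_pos: [632.5, -293.6, 116.9]
ee_rot: [[0.999, -0.012, -0.05], [0.05, 0.009, 0.999], [-0.011, -1.0, 0.01]]
ft_force: [0.5, 0.9, -1.2]
grip_width: 51.5
```

```bash
python3 -c "
from plan import *
plan((630,-293.5,68,3.1,20),g=.2)"
```

```text
now [ 632.5 -293.6  116.9] 2.9 t 14.23 grip 51.5 F [ 0.5  0.9 -1.2]
-0.02 0.41 -0 -0.02 0.2; -0.01 0.41 -0 -0.02 0.2; -0.02 0.4 -0.01 -0.02 0.2

end [ 629.9 -293.6   68.1] 3.1
```

>>> {"op": "jog_arm", "data": {
  "series": "-0.02 0.41 0 0 0.2; -0.02 0.41 0 0 0.2; -0.02 0.35 0 0 0.2; 0 0 0 0 0.2; 0 0 0 0 -0.95; 0 0 0 0 -0.95; 0 0 0 0 -0.95; 0 0 0 0 -0.95; 0 0 0 0 -0.95",
  "force": 25
}}

```text
time_s: 14.98
tcp_pos: [629.6, -290.6, 75.8]
ee_rot: [[0.999, -0.015, -0.05], [0.05, 0.008, 0.999], [-0.015, -1.0, 0.008]]
ft_force: [3.2, -0.4, -8.2]
grip_width: 13.4
```

>>> {"op": "jog_arm", "data": {
  "series": "0 0 0.2 0 -0.95; 0 0 0.25 0 -0.95; 0 0 0.25 0 -0.95; 0 0 0.25 0 -0.95; 0 0 0.2 0 -0.95; 0 0 0 0 -0.95; 0 0 0 0 -0.95"
}}

```text
time_s: 15.57
tcp_pos: [627.1, -239.1, 75.8]
ee_rot: [[0.999, -0.015, -0.051], [0.051, 0.007, 0.999], [-0.014, -1.0, 0.007]]
ft_force: [-0.4, -2.0, -5.9]
grip_width: 13.6
```

>>> {"op": "jog_arm", "data": {
  "series": "0 0 0.1 0 -0.95; 0 0 0.1 0 -0.95; 0 0 0.1 0 -0.95; 0 0 0 0 -0.95; 0 0 0 0 -0.95"
}}

```text
time_s: 15.98
tcp_pos: [626.9, -236.8, 75.7]
ee_rot: [[0.999, -0.01, -0.049], [0.049, -0.012, 0.999], [-0.011, -1.0, -0.011]]
ft_force: [0.8, -1.1, -4.3]
grip_width: 13.1
```

>>> {"op": "jog_arm", "data": {
  "series": "0 0 0 0 0.2; 0 0 0 0 0.2; 0 0 0 0 0.2; 0 -0.3 0 0 0.2; 0 -0.6 0 0 0.2; 0 -0.6 0 0 0.2; 0 -0.6 0 0 0.2; 0 -0.6 0 0 0.2; 0 -0.6 0 0 0.2; 0 0 0 0 0.2"
}}

```text
time_s: 16.82
tcp_pos: [630.7, -233.8, 224.9]
ee_rot: [[0.999, -0.002, -0.05], [0.05, -0.014, 0.999], [-0.003, -1.0, -0.013]]
ft_force: [0.4, -0.7, 1.4]
grip_width: 51.3
```

```bash
python3 - <<'E'
from plan import *
c=cap('wrist','w8');np.savez('w8.npz',**c)
t=load('top0.npz')
crop=lambda pts:(np.array(pts)+.5)/5-.5+[325,170]
for n,a,b in [('A',(98,575),(48,335)),('B',(417,560),(367,318)),('C',(622,336),(668,92))]:
    P=onz(t,crop([a,b]),18); d=P[1]-P[0]; print(n,P.mean(0).round(1),np.linalg.norm(d).round(1),np.degrees(np.arctan2(d[1],d[0])).round(1))
plan((580,-405,200,-93,36),g=.2)
E
```

```text
A [425.9 -66.5  18. ] 148.4 12.6
B [ 438.5 -260.3   18. ] 150.0 12.4
C [ 578.6 -415.5   18. ] 153.3 -10.7
now [ 630.1 -233.5  222.8] 2.9 t 16.87 grip 51.3 F [ 0.9 -0.7  0.4]
-0.05 0.02 -0.16 0.89 0.2; -0.05 0.03 -0.16 0.89 0.2; -0.03 0.02 -0.16 0.89 0.2; -0.03 0.02 -0.16 0.89 0.2; -0.01 0.03 -0.17 0.89 0.2; -0.01 0.02 -0.16 0.89 0.2; 0.01 0.02 -0.17 0.89 0.2; 0.02 0.03 -0.16 0.89 0.2; 0.02 0.02 -0.16 0.89 0.2; 0.04 0.02 -0.16 0.89 0.2

0.05 0.02 -0.16 0.89 0.2; 0.05 0.03 -0.16 0.89 0.2; 0.07 0.02 -0.15 0.89 0.2; 0.08 0.02 -0.15 0.89 0.2; 0.08 0.02 -0.14 0.89 0.2; 0.09 0.03 -0.13 0.89 0.2; 0.1 0.02 -0.14 0.89 0.2; 0.11 0.02 -0.12 0.89 0.2; 0.12 0.02 -0.12 0.89 0.2; 0.12 0.03 -0.11 0.89 0.2

0.13 0.02 -0.1 0.89 0.2; 0.14 0.02 -0.09 0.89 0.2; 0.14 0.02 -0.08 0.89 0.2; 0.15 0.02 -0.08 0.89 0.2; 0.15 0.02 -0.07 0.89 0.2; 0.16 0.02 -0.05 0.89 0.2; 0.16 0.02 -0.05 0.89 0.2

end [ 580.  -405.2  200.2] -93.2
```

View pics/w8.png

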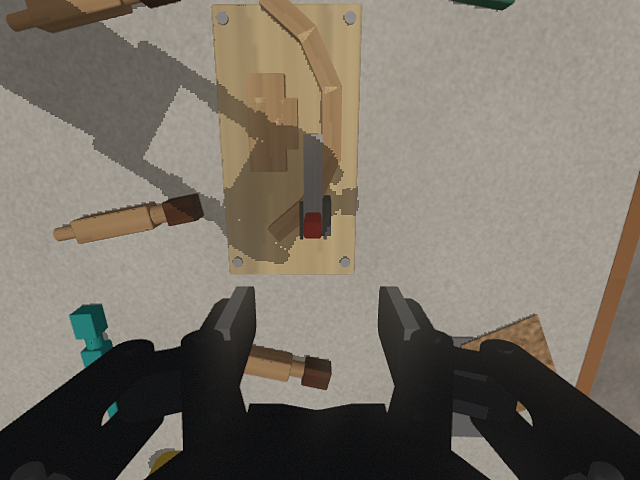

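```bash
python3 - <<'E'
from plan import *
plan((575,-415,180,-100.7,36),g=.2)
E
```

```text
now [ 630.1 -233.5  222.8] 2.9 t 16.87 grip 51.3 F [ 0.9 -0.7  0.4]
-0.06 0.04 -0.15 0.89 0.2; -0.04 0.04 -0.16 0.89 0.2; -0.04 0.04 -0.16 0.89 0.2; -0.02 0.04 -0.16 0.89 0.2; -0.02 0.04 -0.16 0.89 0.2; -0 0.03 -0.16 0.89 0.2; 0 0.04 -0.17 0.89 0.2; 0.02 0.04 -0.16 0.89 0.2; 0.02 0.04 -0.16 0.89 0.2; 0.04 0.04 -0.16 0.89 0.2

0.04 0.04 -0.16 0.89 0.2; 0.06 0.04 -0.15 0.89 0.2; 0.06 0.03 -0.15 0.89 0.2; 0.07 0.04 -0.15 0.89 0.2; 0.09 0.04 -0.14 0.89 0.2; 0.09 0.04 -0.14 0.89 0.2; 0.09 0.04 -0.13 0.89 0.2; 0.11 0.04 -0.12 0.89 0.2; 0.12 0.03 -0.12 0.89 0.2; 0.12 0.04 -0.1 0.89 0.2

0.13 0.04 -0.11 0.89 0.2; 0.13 0.04 -0.09 0.89 0.2; 0.14 0.03 -0.09 0.89 0.2; 0.14 0.04 -0.07 0.89 0.2; 0.15 0.04 -0.07 0.89 0.2; 0.16 0.03 -0.06 0.89 0.2; 0.15 0.04 -0.04 0.89 0.2; 0.16 0.04 -0.04 0.89 0.2; 0.16 0.03 -0.03 0.89 0.2

end [ 575.  -414.9  180.2] -100.4
```

>>> {"op": "jog_arm", "data": {
  "series": "-0.06 0.04 -0.15 0.89 0.2; -0.04 0.04 -0.16 0.89 0.2; -0.04 0.04 -0.16 0.89 0.2; -0.02 0.04 -0.16 0.89 0.2; -0.02 0.04 -0.16 0.89 0.2; 0 0.03 -0.16 0.89 0.2; 0 0.04 -0.17 0.89 0.2; 0.02 0.04 -0.16 0.89 0.2; 0.02 0.04 -0.16 0.89 0.2; 0.04 0.04 -0.16 0.89 0.2"
}}

```text
time_s: 17.7
tcp_pos: [608.2, -293.5, 204.8]
ee_rot: [[0.828, -0.009, 0.561], [-0.561, -0.007, 0.828], [-0.003, -1.0, -0.011]]
ft_force: [-0.5, -0.3, 0.1]
grip_width: 50.9
```

>>> {"op": "jog_arm", "data": {
  "series": "0.04 0.04 -0.16 0.89 0.2; 0.06 0.04 -0.15 0.89 0.2; 0.06 0.03 -0.15 0.89 0.2; 0.07 0.04 -0.15 0.89 0.2; 0.09 0.04 -0.14 0.89 0.2; 0.09 0.04 -0.14 0.89 0.2; 0.09 0.04 -0.13 0.89 0.2; 0.11 0.04 -0.12 0.89 0.2; 0.12 0.03 -0.12 0.89 0.2; 0.12 0.04 -0.1 0.89 0.2"
}}

```text
time_s: 18.53
tcp_pos: [581.7, -353.6, 181.2]
ee_rot: [[0.317, -0.021, 0.948], [-0.948, 0.003, 0.317], [-0.01, -1.0, -0.019]]
ft_force: [-0.2, -0.7, 1.0]
grip_width: 51.2
```

```bash
python3 - <<'E'
from plan import *
plan((575,-415,180,-100.7,36),g=.2)
E
```

```text
now [ 581.7 -353.6  181.2] -71.5 t 18.53 grip 51.2 F [-0.2 -0.7  1. ]
0.16 0 -0.07 0.81 0.2; 0.16 0.01 -0.06 0.81 0.2; 0.16 -0 -0.06 0.81 0.2; 0.16 0 -0.04 0.81 0.2; 0.17 0 -0.04 0.81 0.2; 0.17 0.01 -0.02 0.81 0.2; 0.17 -0 -0.02 0.81 0.2; 0.17 -0 -0 0.81 0.2; 0.18 0 0 0.81 0.2

end [ 574.9 -415.2  180. ] -100.7
```

>>> {"op": "jog_arm", "data": {
  "series": "0.16 0 -0.07 0.81 0.2; 0.16 0.01 -0.06 0.81 0.2; 0.16 0 -0.06 0.81 0.2; 0.16 0 -0.04 0.81 0.2; 0.17 0 -0.04 0.81 0.2; 0.17 0.01 -0.02 0.81 0.2; 0.17 0 -0.02 0.81 0.2; 0.17 0 0 0.81 0.2; 0.18 0 0 0.75 0.2; 0 0 0 0 0.2"
}}

```text
time_s: 19.37
tcp_pos: [569.3, -413.7, 170.9]
ee_rot: [[-0.209, -0.033, 0.977], [-0.978, 0.016, -0.208], [-0.008, -0.999, -0.035]]
ft_force: [-0.2, -0.3, 0.1]
grip_width: 51.6
```

```bash
python3 - <<'E'
from plan import *
c=cap('wrist','w9');np.savez('w9.npz',**c)
plan((575,-415,180,-100.7,36),g=.2)
E
```

```text
now [ 569.4 -412.9  170.8] -101.9 t 19.42 grip 50.9 F [ 0.1  0.7 -1.2]
0.02 -0.24 0.14 -0.3 0.2

end [ 575.1 -415.   180.2] -100.7
```

View pics/w9.png

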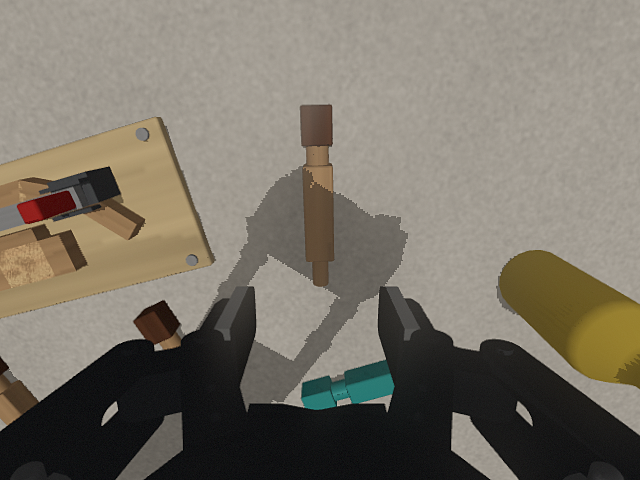

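```bash
python3 - <<'E'
from plan import *
c=load('w9.npz')
P=onz(c,[(316.3,105),(316.5,146),(318.5,166),(319.5,260)],24)
print(P.round(1))
d=P[0]-P[3]; u=d[:2]/np.linalg.norm(d[:2]); print(np.linalg.norm(d),np.degrees(np.arctan2(u[1],u[0])))
o=np.mean([P[i,:2]-u*x for i,x in enumerate((75,45,30,-50))],0); print('origin',o, [P[i,:2]-u*x for i,x in enumerate((75,45,30,-50))])
yaw=np.degrees(np.arctan2(u[1],u[0]))-90
plan((*(o-5*u),60,yaw,20),g=.2)
E
```

```text
[[ 652.2 -430.2   24. ]
 [ 623.2 -424.1   24. ]
 [ 608.  -422.5   24. ]
 [ 531.3 -407.1   24. ]]
123.03358576584448 -10.792640327224447
origin [ 579.1097105  -416.28237407] [array([ 578.50575212, -416.10804369]), array([ 578.94716384, -415.68719512]), array([ 578.54854298, -416.85799259]), array([ 580.43738306, -416.47626486])]
now [ 569.4 -412.9  170.8] -101.9 t 19.42 grip 50.9 F [ 0.1  0.7 -1.2]
0.01 0.46 0.04 -0.05 0.2; 0.01 0.46 0.04 -0.05 0.2; 0.01 0.46 0.03 -0.05 0.2; 0.01 0.46 0.04 -0.05 0.2; 0.01 0.46 0.04 -0.05 0.2; 0.01 0.46 0.04 -0.05 0.2

end [ 574.3 -415.3   60.1] -100.7
```

>>> {"op": "jog_arm", "data": {
  "series": "0.01 0.46 0.04 -0.05 0.2; 0.01 0.46 0.04 -0.05 0.2; 0.01 0.46 0.03 -0.05 0.2; 0.01 0.46 0.04 -0.05 0.2; 0.01 0.46 0.04 -0.05 0.2; 0.01 0.4 0.04 -0.05 0.2; 0 0 0 0 0.2"
}}

```text
time_s: 20.0
tcp_pos: [576.0, -411.3, 58.6]
ee_rot: [[-0.171, -0.032, 0.985], [-0.985, 0.018, -0.171], [-0.012, -0.999, -0.034]]
ft_force: [-0.2, 0.9, -1.3]
grip_width: 50.8
```

```bash
python3 -c "
from plan import *
plan((574.2,-415.3,6,-100.8,18),g=.2)"
```

```text
now [ 576.  -411.3   58.6] -99.9 t 20.0 grip 50.8 F [-0.2  0.9 -1.3]
0.04 0.44 0.01 0.08 0.2; 0.04 0.44 0 0.08 0.2; 0.04 0.43 0.01 0.08 0.2

end [ 574.2 -415.3    6.1] -100.8
```

>>> {"op": "jog_arm", "data": {
  "series": "0.04 0.4 0.01 0.08 0.2; 0.04 0.4 0 0.08 0.2; 0.04 0.4 0.01 0.08 0.2; 0 0 0 0 0.2"
}}

```text
time_s: 20.33
tcp_pos: [575.1, -415.3, 7.5]
ee_rot: [[-0.187, -0.031, 0.982], [-0.982, 0.016, -0.187], [-0.01, -0.999, -0.033]]
ft_force: [-0.4, 1.0, -1.2]
grip_width: 51.4
```

```bash
python3 -c "
from plan import *
plan((574.2,-415.3,5,-100.8,18),g=.2)"
```

```text
now [ 575.1 -415.3    7.5] -100.8 t 20.33 grip 51.4 F [-0.4  1.  -1.2]
0 0.06 -0.02 0 0.2

end [ 574.2 -415.2    5.2] -100.8
```

>>> {"op": "jog_arm", "data": {
  "series": "0 0 0 0 -0.8; 0 0 0 0 -0.8; 0 0 0 0 -0.8; 0 0 0 0 -0.8; 0 0 0 0 -0.8; 0 0 0 0 -0.8",
  "force": 50
}}

```text
time_s: 20.83
tcp_pos: [576.1, -416.8, 9.4]
ee_rot: [[-0.187, -0.028, 0.982], [-0.982, 0.014, -0.187], [-0.009, -0.999, -0.03]]
ft_force: [0.1, -0.2, 0.5]
grip_width: 22.8
```

>>> {"op": "jog_arm", "data": {
  "series": "0 -0.3 0 0 -0.8; 0 -0.5 0 0 -0.8; 0 -0.5 0 0 -0.8; 0 -0.5 0 0 -0.8; 0 -0.5 0 0 -0.8; 0 -0.5 0 0 -0.8; 0 0 0 0 -0.8"
}}

```text
time_s: 21.42
tcp_pos: [579.6, -418.3, 131.4]
ee_rot: [[-0.187, -0.027, 0.982], [-0.982, 0.013, -0.187], [-0.008, -1.0, -0.029]]
ft_force: [0.0, -0.6, 1.5]
grip_width: 23.0
```

```bash
python3 - <<'E'
from plan import *
c=cap('wrist','w10');np.savez('w10.npz',**c)
a=np.radians(6.9);R=np.array([[np.cos(a),-np.sin(a)],[np.sin(a),np.cos(a)]])
for y in (9,65,121,177): print(y,np.array([518,210.8])+R@[-7,y])
P=np.array([518,210.8])+R@[-7,177]
plan((*P,150,-83.1,38),g=-.8)
E
```

```text
9 [509.96946706 218.89385821]
65 [503.24180408 274.48826935]
121 [496.51414111 330.0826805 ]
177 [489.78647813 385.67709165]
now [ 579.  -417.8  129.3] -100.8 t 21.47 grip 23.1 F [-0.1  0.1  0.8]
-0.88 -0.01 -0.27 -0.2 -0.8; -0.88 -0 -0.26 -0.2 -0.8; -0.89 -0.01 -0.25 -0.2 -0.8; -0.88 -0.01 -0.23 -0.2 -0.8; -0.9 -0.01 -0.22 -0.2 -0.8; -0.89 -0.01 -0.21 -0.2 -0.8; -0.9 -0.01 -0.2 -0.2 -0.8; -0.9 -0.01 -0.18 -0.2 -0.8; -0.9 -0.01 -0.17 -0.2 -0.8; -0.91 -0.01 -0.16 -0.2 -0.8

-0.9 -0.01 -0.15 -0.2 -0.8; -0.91 -0.01 -0.13 -0.2 -0.8; -0.91 -0.01 -0.12 -0.2 -0.8; -0.92 -0.01 -0.11 -0.2 -0.8; -0.91 -0.01 -0.09 -0.2 -0.8; -0.91 -0.02 -0.09 -0.2 -0.8; -0.92 -0.01 -0.07 -0.2 -0.8; -0.92 -0.01 -0.05 -0.2 -0.8; -0.92 -0.02 -0.05 -0.2 -0.8; -0.91 -0.01 -0.03 -0.2 -0.8

-0.92 -0.01 -0.02 -0.2 -0.8; -0.92 -0.02 -0 -0.2 -0.8

end [489.9 385.7 150. ] -83.2
```

View pics/w10.png

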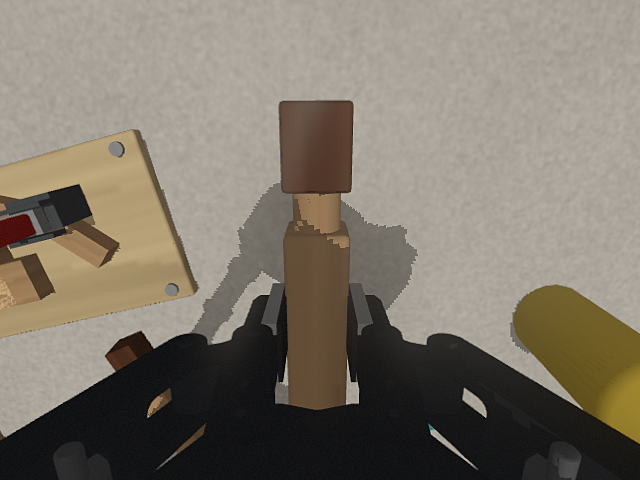

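>>> {"op": "jog_arm", "data": {
  "series": "-0.5 -0.02 -0.15 -0.2 -0.8; -0.8 -0.02 -0.26 -0.2 -0.8; -0.8 -0.02 -0.25 -0.2 -0.8; -0.8 -0.02 -0.23 -0.2 -0.8; -0.8 -0.02 -0.22 -0.2 -0.8; -0.8 -0.02 -0.21 -0.2 -0.8; -0.8 -0.02 -0.2 -0.2 -0.8; -0.8 -0.02 -0.18 -0.2 -0.8; -0.8 -0.02 -0.17 -0.2 -0.8; -0.8 -0.02 -0.16 -0.2 -0.8"
}}

```text
time_s: 22.3
tcp_pos: [526.5, -92.2, 130.9]
ee_rot: [[-0.053, -0.042, 0.998], [-0.998, 0.021, -0.052], [-0.019, -0.999, -0.043]]
ft_force: [-0.2, 0.8, -1.1]
grip_width: 22.6
```

>>> {"op": "jog_arm", "data": {
  "series": "-0.8 -0.02 -0.15 -0.2 -0.8; -0.8 -0.02 -0.13 -0.2 -0.8; -0.8 -0.02 -0.12 -0.2 -0.8; -0.8 -0.02 -0.11 -0.2 -0.8; -0.8 -0.02 -0.09 -0.2 -0.8; -0.8 -0.02 -0.09 -0.2 -0.8; -0.8 -0.01 -0.07 -0.2 -0.8; -0.8 -0.01 -0.05 -0.2 -0.8"
}}

```text
time_s: 22.97
tcp_pos: [483.1, 177.5, 134.1]
ee_rot: [[0.062, -0.058, 0.996], [-0.998, 0.024, 0.063], [-0.027, -0.998, -0.057]]
ft_force: [-0.2, 0.6, -1.1]
grip_width: 22.7
```

```bash
python3 -c "
from plan import *
print(ctrl.get_state()['ee_rot'].round(3))
plan((489.8,385.7,130,-83.1,30),g=-.8)"
```

```text
[[ 0.062 -0.058  0.996]
 [-0.998  0.024  0.063]
 [-0.027 -0.998 -0.057]]
now [483.1 177.5 134.1] -86.4 t 22.97 grip 22.7 F [-0.2  0.6 -1.1]
-0.74 0.03 0.07 -0.12 -0.8; -0.74 0.03 0.08 -0.12 -0.8; -0.74 0.03 0.08 -0.12 -0.8; -0.74 0.03 0.09 -0.12 -0.8; -0.73 0.03 0.1 -0.12 -0.8; -0.74 0.03 0.1 -0.12 -0.8; -0.74 0.03 0.11 -0.12 -0.8

end [489.6 385.8 129.9] -83.1
```

>>> {"op": "jog_arm", "data": {
  "series": "-0.74 0.03 0.07 -0.12 -0.8; -0.74 0.03 0.08 -0.12 -0.8; -0.74 0.03 0.08 -0.12 -0.8; -0.74 0.03 0.09 -0.12 -0.8; -0.7 0.03 0.1 -0.12 -0.8; -0.5 0.03 0.1 -0.12 -0.8; -0.3 0.03 0.05 -0.12 -0.8; 0 0 0 0 -0.8"
}}

```text
time_s: 23.63
tcp_pos: [479.2, 370.2, 118.4]
ee_rot: [[0.131, -0.074, 0.989], [-0.991, 0.019, 0.132], [-0.029, -0.997, -0.07]]
ft_force: [0.4, 0.4, -0.4]
grip_width: 22.8
```

```bash
python3 -c "
from plan import *
c=cap('wrist','w11');np.savez('w11.npz',**c)
plan((489.8,385.7,70,-83.1,20),g=-.8)"
```

```text
now [479.1 369.  118.3] -82.5 t 23.68 grip 22.7 F [ 0.  -0.4 -1.1]
-0.12 0.4 0.14 0.05 -0.8; -0.11 0.39 0.13 0.05 -0.8; -0.12 0.4 0.13 0.05 -0.8

end [489.6 385.8  70.1] -83.1
```

View pics/w11.png

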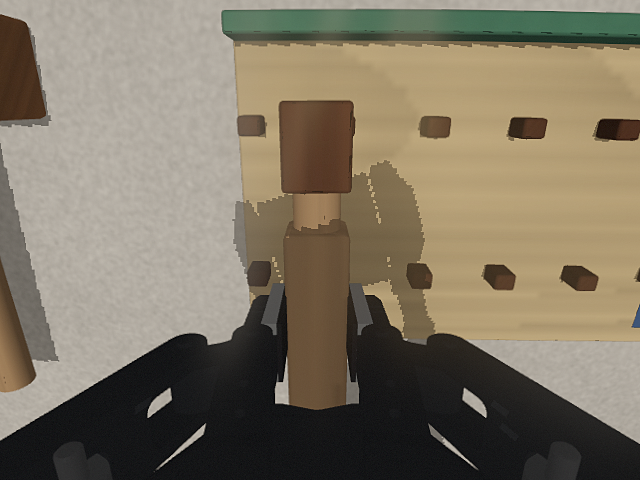

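```bash
python3 - <<'E'
from fit import *
c=load('w11.npz')
a=np.radians(6.9);R=np.array([[np.cos(a),-np.sin(a)],[np.sin(a),np.cos(a)]])
f=lambda uv,z:[(R.T@(P[:2]-[518,210.8])).round(1) for P in onz(c,uv,z)]
print(f([(251,122),(435,124),(259,268),(420,270)],32)); print(f([(235,42)],12))
E
```

```text
[array([ 49.7, 204.9]), array([50.1, 97. ]), array([-44.6, 204.1]), array([-43.4,  95.9])]
[array([ 95.2, 216.5])]
```

>>> {"op": "jog_arm", "data": {
  "series": "-0.12 0.35 0.14 0.05 -0.8; -0.11 0.35 0.13 0.05 -0.8; -0.12 0.35 0.13 0.05 -0.8; 0 0 0 0 -0.8"
}}

```text
time_s: 24.02
tcp_pos: [490.7, 381.0, 73.5]
ee_rot: [[0.116, -0.075, 0.99], [-0.993, 0.015, 0.117], [-0.024, -0.997, -0.073]]
ft_force: [-0.1, -0.2, -1.4]
grip_width: 22.8
```

```bash
python3 -c "
from plan import *
plan((489.8,385.7,45,-83.1,10),g=-.8)"
```

```text
now [490.7 381.   73.5] -83.4 t 24.02 grip 22.8 F [-0.1 -0.2 -1.4]
-0.03 0.24 0.01 -0.02 -0.8; -0.04 0.24 0.02 -0.02 -0.8; -0.03 0.23 0.01 -0.02 -0.8

end [489.7 385.6  45.1] -83.1
```

>>> {"op": "jog_arm", "data": {
  "series": "-0.03 0.24 0.01 -0.02 -0.8; -0.04 0.24 0.02 -0.02 -0.8; -0.03 0.23 0.01 -0.02 -0.8; -0.02 0.23 0.02 0 -0.8; 0 0.1 0 0 -0.8; 0 0 0 0 -0.8"
}}

```text
time_s: 24.52
tcp_pos: [489.6, 382.8, 28.8]
ee_rot: [[0.116, -0.076, 0.99], [-0.993, 0.014, 0.118], [-0.023, -0.997, -0.074]]
ft_force: [0.1, -0.5, 0.5]
grip_width: 22.7
```

```bash
python3 -c "
from plan import *
plan((489.8,385.7,23,-83.1,10),g=-.8)"
```

```text
now [489.6 382.8  28.8] -83.3 t 24.52 grip 22.7 F [ 0.1 -0.5  0.5]
-0.07 0.15 0.02 -0.05 -0.8

end [489.6 385.8  22.8] -83.1
```

>>> {"op": "jog_arm", "data": {
  "series": "-0.07 0.1 0.02 -0.05 -0.8; 0 0.05 0 0 -0.8; 0 0 0 0 -0.8",
  "force": 20
}}

```text
time_s: 24.77
tcp_pos: [489.8, 386.2, 22.6]
ee_rot: [[0.12, -0.076, 0.99], [-0.992, 0.014, 0.122], [-0.023, -0.997, -0.073]]
ft_force: [0.1, -0.6, -0.6]
grip_width: 22.6
```

>>> {"op": "jog_arm", "data": {
  "series": "0 0 0 0 -0.4; 0 0 0 0 -0.25; 0 0 0 0 -0.1; 0 0 0 0 -0.1; 0 0 0 0 -0.1; 0 -0.3 0 0 -0.1; 0 -0.5 0 0 -0.1; 0 -0.6 0 0 0.2; 0 -0.6 0 0 0.2; 0 -0.6 0 0 0.2"
}}

```text
time_s: 25.6
tcp_pos: [494.8, 383.4, 128.4]
ee_rot: [[0.121, -0.084, 0.989], [-0.992, 0.01, 0.122], [-0.02, -0.996, -0.082]]
ft_force: [-0.1, -0.5, -0.9]
grip_width: 51.2
```

```bash
python3 -c "
from plan import *
c=cap('wrist','w12');np.savez('w12.npz',**c)
print(ctrl.get_state()['ee_rot'].round(3))
plan((432,-261,170,-77.6,38),g=.2)"
```

```text
[[ 0.121 -0.074  0.99 ]
 [-0.992  0.014  0.122]
 [-0.023 -0.997 -0.072]]
now [498.4 385.  135. ] -83.0 t 25.65 grip 51.6 F [2.2 2.3 5.1]
0.88 -0.05 -0.2 -0.08 0.2; 0.87 -0.06 -0.21 -0.08 0.2; 0.88 -0.05 -0.22 -0.08 0.2; 0.88 -0.06 -0.22 -0.08 0.2; 0.87 -0.05 -0.22 -0.08 0.2; 0.87 -0.05 -0.23 -0.08 0.2; 0.87 -0.05 -0.24 -0.08 0.2; 0.87 -0.06 -0.23 -0.08 0.2; 0.87 -0.05 -0.25 -0.08 0.2; 0.87 -0.05 -0.25 -0.08 0.2

0.86 -0.05 -0.25 -0.08 0.2; 0.87 -0.05 -0.26 -0.08 0.2; 0.86 -0.05 -0.26 -0.08 0.2; 0.86 -0.05 -0.27 -0.08 0.2; 0.86 -0.05 -0.27 -0.08 0.2; 0.86 -0.05 -0.28 -0.08 0.2; 0.85 -0.04 -0.28 -0.08 0.2; 0.86 -0.05 -0.29 -0.08 0.2

end [ 431.9 -261.   169.9] -77.3
```

View pics/w12.png

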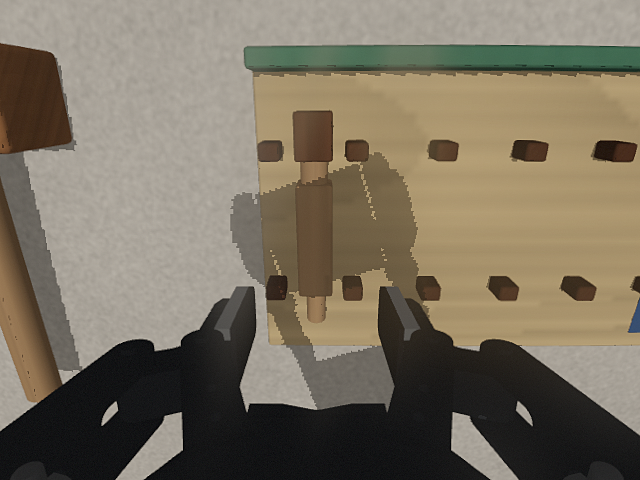

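>>> {"op": "jog_arm", "data": {
  "series": "0.6 -0.1 -0.15 -0.08 0.2; 0.87 -0.1 -0.21 -0.08 0.2; 0.88 -0.08 -0.22 -0.08 0.2; 0.88 -0.06 -0.22 -0.08 0.2; 0.87 -0.06 -0.22 -0.08 0.2; 0.87 -0.06 -0.23 -0.08 0.2; 0.87 -0.06 -0.24 -0.08 0.2; 0.87 -0.06 -0.23 -0.08 0.2; 0.87 -0.06 -0.25 -0.08 0.2; 0.87 -0.06 -0.25 -0.08 0.2"
}}

```text
time_s: 26.48
tcp_pos: [467.7, 30.6, 174.8]
ee_rot: [[0.191, -0.048, 0.98], [-0.981, 0.021, 0.192], [-0.03, -0.999, -0.043]]
ft_force: [0.5, -0.5, -0.4]
grip_width: 51.4
```

```bash
python3 -c "
from plan import *
print(ctrl.get_state()['ee_rot'].round(3))
c=cap('top','t2');np.savez('t2.npz',**c)
plan((432,-261,170,-77.6,36),g=.2)"
```

```text
[[ 0.191 -0.048  0.98 ]
 [-0.981  0.021  0.192]
 [-0.03  -0.999 -0.043]]
now [468.1  24.5 175.4] -79.2 t 26.53 grip 51.2 F [ 2.1 -6.5 -0.9]
0.86 0.01 -0.28 -0.05 0.2; 0.85 0.01 -0.28 -0.05 0.2; 0.85 0 -0.28 -0.05 0.2; 0.86 0.01 -0.29 -0.05 0.2; 0.85 0.01 -0.29 -0.05 0.2; 0.85 0.01 -0.29 -0.05 0.2; 0.85 0.01 -0.3 -0.05 0.2; 0.85 0.01 -0.29 -0.05 0.2

end [ 432.2 -261.2  169.9] -77.6
```

View pics/t2.png

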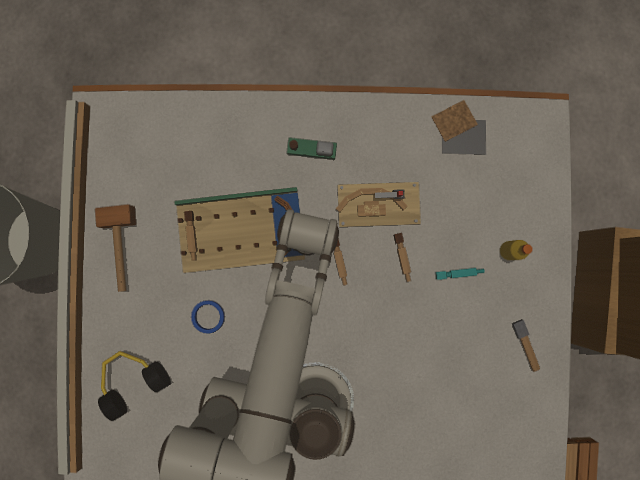

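>>> {"op": "jog_arm", "data": {
  "series": "0.8 0.01 -0.28 -0.05 0.2; 0.8 0.01 -0.28 -0.05 0.2; 0.8 0 -0.28 -0.05 0.2; 0.8 0.01 -0.29 -0.05 0.2; 0.8 0.01 -0.29 -0.05 0.2; 0.75 0.01 -0.25 -0.05 0.2; 0.6 0.01 -0.2 -0.05 0.2; 0.4 0.01 -0.1 -0.05 0.2; 0 0 0 0 0.2"
}}

```text
time_s: 27.28
tcp_pos: [435.4, -232.7, 180.6]
ee_rot: [[0.211, -0.032, 0.977], [-0.977, 0.007, 0.211], [-0.014, -0.999, -0.03]]
ft_force: [-0.1, 0.4, -0.4]
grip_width: 51.3
```

```bash
python3 -c "
from plan import *
c=cap('wrist','w13');np.savez('w13.npz',**c)
print(ctrl.get_state()['ee_rot'].round(3))
plan((432,-261,170,-77.6,36),g=.2)"
```

```text
[[ 0.211 -0.032  0.977]
 [-0.977  0.008  0.212]
 [-0.015 -0.999 -0.03 ]]
now [ 435.6 -231.4  180.6] -77.8 t 27.33 grip 51.4 F [-0.6 -0.5  0.7]
0.71 0.26 -0.24 -0.05 0.2

end [ 431.9 -261.1  170.1] -77.6
```

View pics/w13.png

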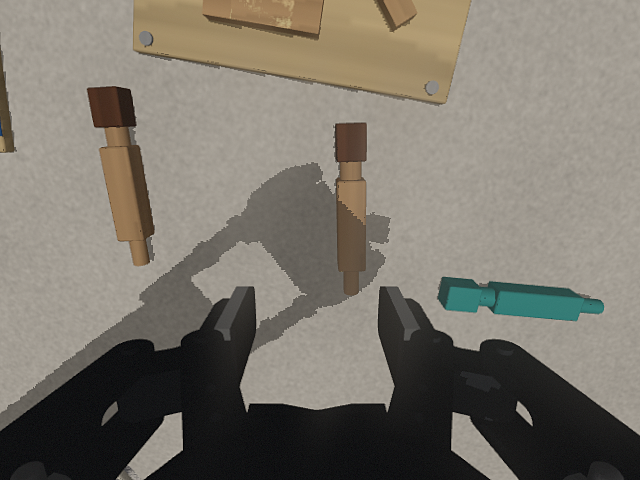

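```bash
cat > sp.py <<'E'
from plan import *
def sp(c,px,z=24):
    P=onz(c,px,z); d=P[0]-P[3]; u=d[:2]/np.linalg.norm(d[:2]); yaw=np.degrees(np.arctan2(u[1],u[0]))
    os=[P[i,:2]-u*x for i,x in enumerate((75,45,30,-50))]; o=np.mean(os,0)
    print('len',np.linalg.norm(d).round(1),'yaw',yaw.round(1),'o',o.round(1),np.round(os,1).tolist())
    return o,u,yaw
E
python3 - <<'E'
from sp import *
c=load('w13.npz')
o,u,yaw=sp(c,[(351,123.5),(350.7,162),(351,181),(351.7,269)])
plan((*(o-5*u),60,yaw-90,25),g=.2)
E
```

```text
len 121.8 yaw 14.1 o [ 439.2 -259.2] [[438.3, -259.6], [438.7, -259.1], [438.5, -259.3], [441.4, -258.8]]
now [ 435.6 -231.4  180.6] -77.8 t 27.33 grip 51.4 F [-0.6 -0.5  0.7]
0.15 0.6 -0.02 -0.09 0.2; 0.15 0.6 -0.02 -0.09 0.2; 0.15 0.61 -0.02 -0.09 0.2; 0.15 0.6 -0.02 -0.09 0.2; 0.15 0.6 -0.02 -0.09 0.2

end [ 434.5 -260.6   60. ] -76.0
```

>>> {"op": "jog_arm", "data": {
  "series": "0.15 0.5 -0.02 -0.05 0.2; 0.15 0.6 -0.02 -0.05 0.2; 0.15 0.6 -0.02 -0.05 0.2; 0.15 0.6 -0.02 -0.05 0.2; 0.15 0.5 -0.02 0 0.2; 0 0 0 0 0.2"
}}

```text
time_s: 27.83
tcp_pos: [439.3, -257.5, 70.4]
ee_rot: [[0.229, -0.024, 0.973], [-0.973, 0.004, 0.23], [-0.009, -1.0, -0.022]]
ft_force: [-0.3, 0.6, -0.6]
grip_width: 51.4
```

```bash
python3 -c "
from plan import *
plan((434.5,-260.4,6,-76.8,18),g=.2)"
```

```text
now [ 439.3 -257.5   70.4] -76.7 t 27.83 grip 51.4 F [-0.3  0.6 -0.6]
0.01 0.4 -0.02 0 0.2; 0.02 0.41 -0.03 0 0.2; 0.01 0.4 -0.02 0 0.2; 0.02 0.4 -0.03 0 0.2

end [ 434.4 -260.5    6.1] -76.7
```

>>> {"op": "jog_arm", "data": {
  "series": "0.01 0.4 -0.02 0 0.2; 0.02 0.4 -0.03 0 0.2; 0.01 0.4 -0.02 0 0.2; 0.02 0.35 -0.03 0 0.2; 0 0 0 0 0.2"
}}

```text
time_s: 28.25
tcp_pos: [438.4, -256.4, 12.5]
ee_rot: [[0.234, -0.019, 0.972], [-0.972, 0.002, 0.234], [-0.007, -1.0, -0.018]]
ft_force: [-0.2, 0.9, -0.5]
grip_width: 51.3
```

```bash
python3 -c "
from plan import *
plan((434.5,-260.4,5,-76.8,18),g=.2)"
```

```text
now [ 438.4 -256.4   12.5] -76.5 t 28.25 grip 51.3 F [-0.2  0.9 -0.5]
0.08 0.19 -0.12 0.08 0.2

end [ 434.4 -260.6    5. ] -76.8
```

>>> {"op": "jog_arm", "data": {
  "series": "0.08 0.15 -0.12 0 0.2; 0 0 0 0 0.2; 0 0 0 0 -0.8; 0 0 0 0 -0.8; 0 0 0 0 -0.8; 0 0 0 0 -0.8; 0 0 0 0 -0.8; 0 0 0 0 -0.8",
  "force": 50
}}

```text
time_s: 28.92
tcp_pos: [438.4, -261.7, 13.4]
ee_rot: [[0.236, -0.012, 0.972], [-0.972, -0.004, 0.236], [0.001, -1.0, -0.013]]
ft_force: [-0.6, 0.1, 0.2]
grip_width: 22.6
```

>>> {"op": "jog_arm", "data": {
  "series": "0 -0.3 0 0 -0.8; 0 -0.5 0 0 -0.8; 0 -0.5 0 0 -0.8; 0 -0.5 0 0 -0.8; 0 -0.5 0 0 -0.8; 0 -0.5 0 0 -0.8; 0 0 0 0 -0.8"
}}

```text
time_s: 29.5
tcp_pos: [438.6, -260.1, 133.1]
ee_rot: [[0.236, -0.015, 0.972], [-0.972, -0.001, 0.236], [-0.002, -1.0, -0.015]]
ft_force: [0.8, -0.8, -0.3]
grip_width: 22.6
```

```bash
python3 - <<'E'
from plan import *
c=cap('wrist','w14');np.savez('w14.npz',**c)
print(ctrl.get_state()['ee_rot'].round(3))
plan((503.2,274.5,140,-83.1,34),g=-.8)
E
```

```text
[[ 0.236 -0.016  0.972]
 [-0.972  0.001  0.236]
 [-0.004 -1.    -0.016]]
now [ 437.9 -259.5  131.2] -76.4 t 29.55 grip 22.8 F [ 0.7 -0.7 -1.3]
-0.79 -0.01 0.3 0.11 -0.8; -0.79 -0.02 0.29 0.11 -0.8; -0.79 -0.01 0.28 0.11 -0.8; -0.79 -0.02 0.28 0.11 -0.8; -0.8 -0.01 0.27 0.11 -0.8; -0.79 -0.02 0.26 0.11 -0.8; -0.8 -0.01 0.26 0.11 -0.8; -0.8 -0.02 0.26 0.11 -0.8; -0.81 -0.01 0.24 0.11 -0.8; -0.8 -0.01 0.24 0.11 -0.8

-0.81 -0.02 0.24 0.11 -0.8; -0.81 -0.01 0.23 0.11 -0.8; -0.81 -0.02 0.22 0.11 -0.8; -0.81 -0.01 0.21 0.11 -0.8; -0.82 -0.01 0.21 0.11 -0.8; -0.81 -0.02 0.21 0.11 -0.8

end [503.3 274.4 140.2] -83.4
```

View pics/w14.png

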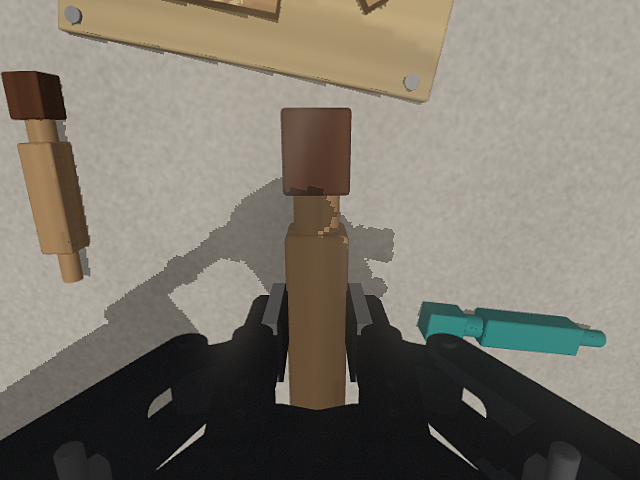

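>>> {"op": "jog_arm", "data": {
  "series": "-0.5 -0.02 0.2 0.11 -0.8; -0.79 -0.02 0.29 0.11 -0.8; -0.79 -0.02 0.28 0.11 -0.8; -0.79 -0.02 0.28 0.11 -0.8; -0.8 -0.02 0.27 0.11 -0.8; -0.79 -0.02 0.26 0.11 -0.8; -0.8 -0.02 0.26 0.11 -0.8; -0.8 -0.02 0.26 0.11 -0.8; -0.8 -0.02 0.24 0.11 -0.8; -0.8 -0.02 0.24 0.11 -0.8"
}}

```text
time_s: 30.38
tcp_pos: [473.1, 70.6, 130.2]
ee_rot: [[0.144, -0.029, 0.989], [-0.99, 0.003, 0.144], [-0.007, -1.0, -0.029]]
ft_force: [0.3, 0.9, -0.2]
grip_width: 23.0
```

```bash
python3 - <<'E'
from plan import *
print(ctrl.get_state()['ee_rot'].round(3))
plan((503.2,274.5,130,-83.1,32),g=-.8)
E
```

```text
[[ 0.144 -0.029  0.989]
 [-0.99   0.003  0.144]
 [-0.007 -1.    -0.029]]
now [473.1  70.6 130.2] -81.7 t 30.38 grip 23.0 F [ 0.3  0.9 -0.2]
-0.71 -0 0.21 0.05 -0.8; -0.7 -0 0.21 0.05 -0.8; -0.71 -0 0.21 0.05 -0.8; -0.71 -0 0.2 0.05 -0.8; -0.7 -0 0.2 0.05 -0.8; -0.71 -0 0.2 0.05 -0.8; -0.71 -0 0.2 0.05 -0.8

end [503.4 274.4 129.9] -83.1
```

>>> {"op": "jog_arm", "data": {
  "series": "-0.71 0 0.21 0.05 -0.8; -0.7 0 0.21 0.05 -0.8; -0.7 0 0.21 0.05 -0.8; -0.7 0 0.22 0.05 -0.8; -0.65 0 0.22 0.05 -0.8; -0.5 0 0.2 0.05 -0.8; -0.3 0 0.1 0.05 -0.8; 0 0 0 0 -0.8"
}}

```text
time_s: 31.05
tcp_pos: [495.9, 261.6, 119.0]
ee_rot: [[0.125, -0.047, 0.991], [-0.992, 0.002, 0.125], [-0.008, -0.999, -0.046]]
ft_force: [0.2, -0.4, -0.1]
grip_width: 22.5
```

```bash
python3 - <<'E'
from plan import *
c=cap('wrist','w15')
print(ctrl.get_state()['ee_rot'].round(3))
plan((504,274.5,70,-83.1,22),g=-.8)
E
```

```text
[[ 0.125 -0.048  0.991]
 [-0.992  0.001  0.125]
 [-0.007 -0.999 -0.047]]
now [495.5 260.5 118.7] -82.8 t 31.1 grip 22.8 F [-0.8  0.2 -1.7]
-0.1 0.4 0.1 0.02 -0.8; -0.11 0.4 0.11 0.02 -0.8; -0.1 0.41 0.1 0.02 -0.8

end [504.  274.4  69.8] -83.1
```

View pics/w15.png

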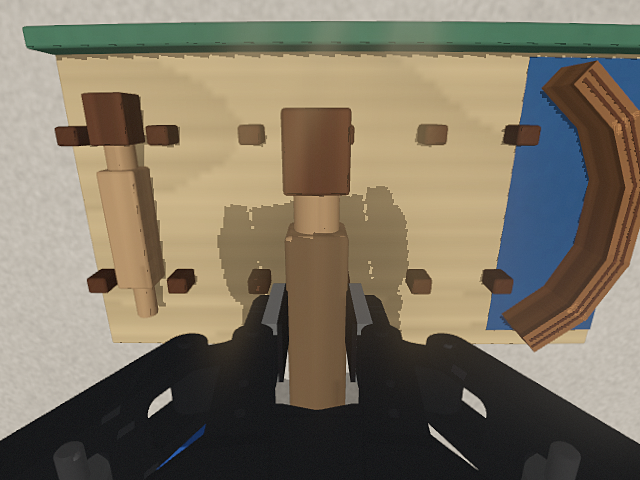

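>>> {"op": "jog_arm", "data": {
  "series": "-0.1 0.36 0.1 0 -0.8; -0.11 0.36 0.11 0 -0.8; -0.1 0.36 0.1 0 -0.8; 0 0 0 0 -0.8"
}}

```text
time_s: 31.43
tcp_pos: [502.8, 270.9, 71.5]
ee_rot: [[0.124, -0.051, 0.991], [-0.992, -0.002, 0.124], [-0.004, -0.999, -0.051]]
ft_force: [-0.8, -0.7, -1.9]
grip_width: 22.4
```

```bash
python3 - <<'E'
from plan import *
plan((504,274.5,30,-83.1,11),g=-.8)
E
```

```text
now [502.8 270.9  71.5] -82.9 t 31.43 grip 22.4 F [-0.8 -0.7 -1.9]
-0.02 0.26 0.02 0.01 -0.8; -0.02 0.26 0.03 0.01 -0.8; -0.02 0.26 0.02 0.01 -0.8; -0.02 0.25 0.02 0.01 -0.8

end [503.8 274.4  30.2] -83.0
```

>>> {"op": "jog_arm", "data": {
  "series": "-0.02 0.26 0.02 0 -0.8; -0.02 0.26 0.03 0 -0.8; -0.02 0.26 0.02 0 -0.8; -0.02 0.25 0.02 0 -0.8; 0 0 0 0 -0.8"
}}

```text
time_s: 31.85
tcp_pos: [503.2, 271.1, 26.6]
ee_rot: [[0.121, -0.053, 0.991], [-0.993, -0.003, 0.121], [-0.003, -0.999, -0.053]]
ft_force: [-0.9, -0.5, -0.9]
grip_width: 22.5
```

```bash
python3 - <<'E'
from plan import *
plan((504,274.5,27,-83.1,11),g=-.8)
E
```

```text
now [503.2 271.1  26.6] -83.0 t 31.85 grip 22.5 F [-0.9 -0.5 -0.9]
-0.08 -0.01 0.03 0.01 -0.8

end [504.  274.4  27. ] -83.1
```

>>> {"op": "jog_arm", "data": {
  "series": "-0.08 0 0.03 0 -0.8; 0 0 0 0 -0.8; 0 0 0 0 -0.4; 0 0 0 0 -0.25; 0 0 0 0 -0.1; 0 0 0 0 -0.1; 0 0 0 0 -0.1; 0 -0.3 0 0 -0.1; 0 -0.5 0 0 -0.1; 0 -0.6 0 0 0.2",
  "force": 20
}}

```text
time_s: 32.68
tcp_pos: [504.5, 274.3, 82.4]
ee_rot: [[0.121, -0.06, 0.991], [-0.993, -0.005, 0.121], [-0.002, -0.998, -0.06]]
ft_force: [0.4, -0.6, 0.1]
grip_width: 49.6
```

>>> {"op": "jog_arm", "data": {
  "series": "0 -0.6 0 0 0.2; 0 -0.6 0 0 0.2; 0 0 0 0 0.2"
}}

```text
time_s: 32.93
tcp_pos: [510.4, 275.4, 140.1]
ee_rot: [[0.122, -0.051, 0.991], [-0.993, -0.003, 0.122], [-0.003, -0.999, -0.051]]
ft_force: [0.8, -0.1, 1.5]
grip_width: 51.3
```

```bash
python3 - <<'E'
from plan import *
c=cap('wrist','w16');np.savez('w16.npz',**c)
print(ctrl.get_state()['ee_rot'].round(3))
plan((420,-67,170,-77.4,34),g=.2)
E
```

```text
[[ 0.122 -0.053  0.991]
 [-0.993 -0.003  0.122]
 [-0.003 -0.999 -0.053]]
now [509.5 275.1 138.1] -83.0 t 32.98 grip 51.0 F [ 0.5 -0.4 -0.1]
0.75 -0.06 -0.3 -0.13 0.2; 0.74 -0.06 -0.31 -0.13 0.2; 0.74 -0.06 -0.31 -0.13 0.2; 0.74 -0.05 -0.32 -0.13 0.2; 0.74 -0.06 -0.33 -0.13 0.2; 0.73 -0.06 -0.33 -0.13 0.2; 0.73 -0.05 -0.34 -0.13 0.2; 0.72 -0.06 -0.35 -0.13 0.2; 0.73 -0.06 -0.35 -0.13 0.2; 0.72 -0.05 -0.36 -0.13 0.2

0.72 -0.06 -0.37 -0.13 0.2

end [419.9 -67.2 170.1] -77.3
```

View pics/w16.png

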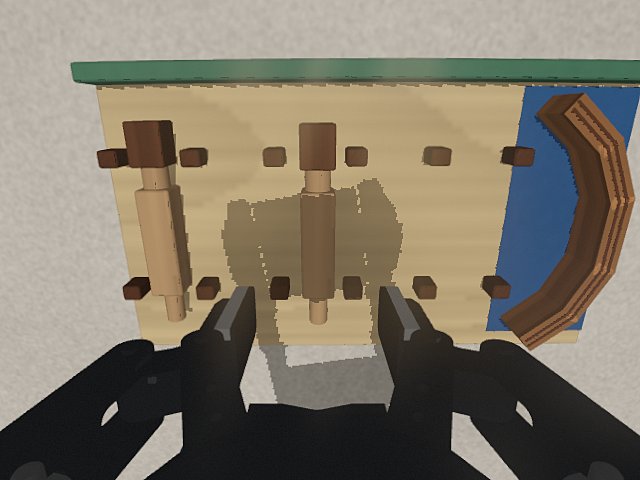

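B sits centred in slot 2 (foot at (318,145)), C in slot 4. On to A.

>>> {"op": "jog_arm", "data": {
  "series": "0.6 -0.1 -0.25 -0.13 0.2; 0.74 -0.08 -0.31 -0.13 0.2; 0.74 -0.06 -0.31 -0.13 0.2; 0.74 -0.05 -0.32 -0.13 0.2; 0.74 -0.06 -0.33 -0.13 0.2; 0.73 -0.06 -0.33 -0.13 0.2; 0.73 -0.05 -0.34 -0.13 0.2; 0.72 -0.06 -0.35 -0.13 0.2; 0.6 -0.06 -0.3 -0.13 0.2; 0.4 0 -0.2 0 0.2"
}}

```text
time_s: 33.82
tcp_pos: [427.3, -18.5, 163.7]
ee_rot: [[0.215, -0.059, 0.975], [-0.977, -0.002, 0.215], [-0.01, -0.998, -0.058]]
ft_force: [0.5, -1.1, 0.2]
grip_width: 51.2
```

```bash
python3 - <<'E'
from plan import *
c=cap('wrist','w17');np.savez('w17.npz',**c)
print(ctrl.get_state()['ee_rot'].round(3))
plan((420,-67,170,-77.4,34),g=.2)
E
```

```text
[[ 0.213 -0.06   0.975]
 [-0.977 -0.004  0.213]
 [-0.009 -0.998 -0.06 ]]
now [426.8 -20.4 163.4] -77.7 t 33.87 grip 51.3 F [-0.  -1.5 -0.2]
0.55 -0.07 -0.21 -0.04 0.2; 0.55 -0.08 -0.21 -0.04 0.2

end [420.2 -67.  170. ] -77.4
```

View pics/w17.png

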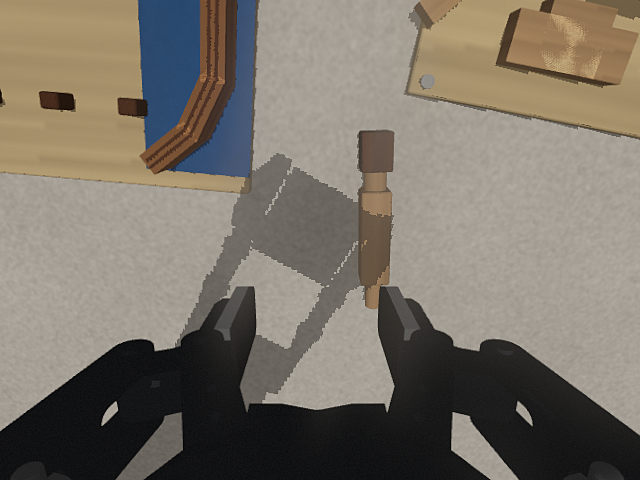

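```bash
python3 - <<'E'
from sp import *
c=load('w17.npz')
o,u,yaw=sp(c,[(377,131),(376.5,171),(376,191),(374.5,282)])
plan((*(o-5*u),60,-77.4,25),g=.2)
E
```

```text
len 122.1 yaw 14.5 o [426.3 -65.1] [[425.3, -65.3], [426.1, -65.2], [425.7, -65.2], [428.1, -64.6]]
now [426.8 -20.4 163.4] -77.7 t 33.87 grip 51.3 F [-0.  -1.5 -0.2]
0.22 0.52 -0.04 -0.02 0.2; 0.23 0.52 -0.05 -0.02 0.2; 0.22 0.52 -0.04 -0.02 0.2; 0.22 0.52 -0.05 -0.02 0.2; 0.23 0.51 -0.04 -0.02 0.2

end [421.6 -66.5  60.2] -77.3
```

>>> {"op": "jog_arm", "data": {
  "series": "0.22 0.45 -0.04 -0.08 0.2; 0.23 0.5 -0.05 -0.08 0.2; 0.22 0.5 -0.04 0 0.2; 0.22 0.5 -0.05 0 0.2; 0.23 0.45 -0.04 0 0.2; 0 0 0 0 0.2"
}}

```text
time_s: 34.37
tcp_pos: [421.2, -68.4, 64.1]
ee_rot: [[0.22, -0.059, 0.974], [-0.975, -0.003, 0.22], [-0.01, -0.998, -0.058]]
ft_force: [-0.2, 1.1, 0.1]
grip_width: 51.8
```

```bash
python3 -c "
from plan import *
plan((421.5,-66.3,8,-76.9,18),g=.2)"
```

```text
now [421.2 -68.4  64.1] -77.3 t 34.37 grip 51.8 F [-0.2  1.1  0.1]
-0.01 0.35 0.03 -0.02 0.2; -0.01 0.35 0.02 -0.02 0.2; -0.01 0.35 0.03 -0.02 0.2; -0 0.35 0.02 -0.02 0.2

end [421.5 -66.5   8. ] -77.0
```

>>> {"op": "jog_arm", "data": {
  "series": "-0.01 0.35 0.03 -0.02 0.2; -0.01 0.35 0.02 -0.02 0.2; -0.01 0.35 0.03 -0.02 0.2; 0 0.3 0.02 0 0.2; 0 0 0 0 0.2"
}}

```text
time_s: 34.78
tcp_pos: [421.8, -63.8, 9.7]
ee_rot: [[0.223, -0.06, 0.973], [-0.975, -0.001, 0.223], [-0.013, -0.998, -0.058]]
ft_force: [-0.0, 1.3, 0.3]
grip_width: 51.4
```

```bash
python3 -c "
from plan import *
plan((421.5,-66.3,7,-76.9,18),g=.2)"
```

```text
now [421.8 -63.8   9.7] -77.1 t 34.78 grip 51.4 F [-0.   1.3  0.3]
0.06 0.07 -0.02 -0.06 0.2

end [421.4 -66.3   7. ] -76.9
```

>>> {"op": "jog_arm", "data": {
  "series": "0.06 0.03 -0.02 -0.06 0.2; 0 0 0 0 -0.8; 0 0 0 0 -0.8; 0 0 0 0 -0.8; 0 0 0 0 -0.8; 0 0 0 0 -0.8; 0 0 0 0 -0.8; 0 0 0 0 -0.8",
  "force": 50
}}

```text
time_s: 35.45
tcp_pos: [424.5, -66.4, 13.2]
ee_rot: [[0.228, -0.054, 0.972], [-0.974, -0.003, 0.229], [-0.01, -0.999, -0.053]]
ft_force: [-0.4, -0.3, -1.4]
grip_width: 22.6
```

>>> {"op": "jog_arm", "data": {
  "series": "0 -0.3 0 0 -0.8; 0 -0.5 0 0 -0.8; 0 -0.5 0 0 -0.8; 0 -0.5 0 0 -0.8; 0 -0.5 0 0 -0.8; 0 -0.5 0 0 -0.8; 0 0 0 0 -0.8"
}}

```text
time_s: 36.03
tcp_pos: [428.3, -65.2, 128.0]
ee_rot: [[0.228, -0.06, 0.972], [-0.974, 0.0, 0.228], [-0.014, -0.998, -0.058]]
ft_force: [0.3, 0.0, 0.7]
grip_width: 22.5
```

```bash
python3 - <<'E'
from plan import *
c=cap('wrist','w18');np.savez('w18.npz',**c)
print(ctrl.get_state()['ee_rot'].round(3))
plan((510.5,219,140,-83.1,34),g=-.8)
E
```

```text
[[ 0.227 -0.062  0.972]
 [-0.974  0.001  0.228]
 [-0.015 -0.998 -0.061]]
now [427.3 -64.8 126.1] -76.9 t 36.08 grip 22.7 F [ 0.2 -1.4 -0.3]
-0.72 -0.05 0.4 0.17 -0.8; -0.72 -0.05 0.4 0.17 -0.8; -0.72 -0.05 0.38 0.17 -0.8; -0.73 -0.05 0.38 0.17 -0.8; -0.73 -0.05 0.36 0.17 -0.8; -0.74 -0.05 0.36 0.17 -0.8; -0.74 -0.05 0.35 0.17 -0.8; -0.75 -0.05 0.35 0.17 -0.8; -0.75 -0.05 0.33 0.17 -0.8

end [510.6 218.9 140.1] -83.0
```

View pics/w18.png

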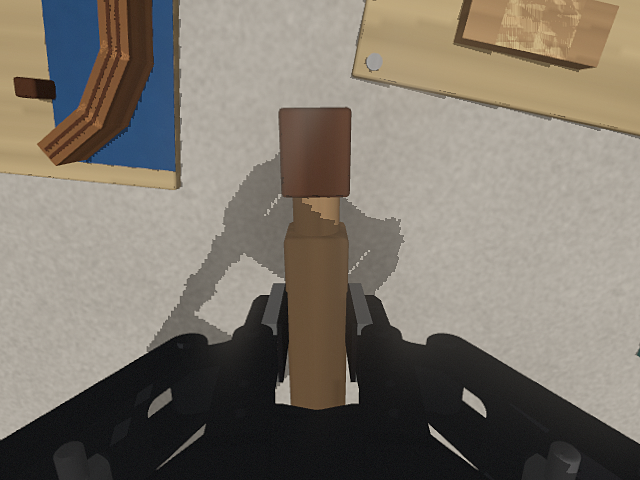

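>>> {"op": "jog_arm", "data": {
  "series": "-0.5 -0.05 0.28 0.17 -0.8; -0.72 -0.05 0.4 0.17 -0.8; -0.72 -0.05 0.4 0.17 -0.8; -0.73 -0.05 0.4 0.17 -0.8; -0.73 -0.05 0.4 0.17 -0.8; -0.74 -0.05 0.38 0.17 -0.8; -0.74 -0.05 0.36 0.17 -0.8; -0.65 -0.05 0.35 0.17 -0.8; -0.5 -0.05 0.33 0.17 -0.8; 0 0 0 0 -0.8"
}}

```text
time_s: 36.92
tcp_pos: [510.2, 206.7, 122.9]
ee_rot: [[0.11, -0.082, 0.991], [-0.994, 0.001, 0.11], [-0.01, -0.997, -0.082]]
ft_force: [-0.3, -0.6, -1.1]
grip_width: 23.0
```

```bash
python3 - <<'E'
from plan import *
c=cap('wrist','w19')
print(ctrl.get_state()['ee_rot'].round(3))
plan((510.5,219,80,-83.1,22),g=-.8)
E
```

```text
[[ 0.11  -0.085  0.99 ]
 [-0.994 -0.001  0.111]
 [-0.009 -0.996 -0.084]]
now [508.9 205.1 122.2] -83.7 t 36.97 grip 23.0 F [-0.2  0.4 -1.2]
-0.11 0.35 0.06 -0.05 -0.8; -0.11 0.35 0.05 -0.05 -0.8; -0.11 0.35 0.06 -0.05 -0.8

end [510.6 219.   79.8] -83.1
```

View pics/w19.png

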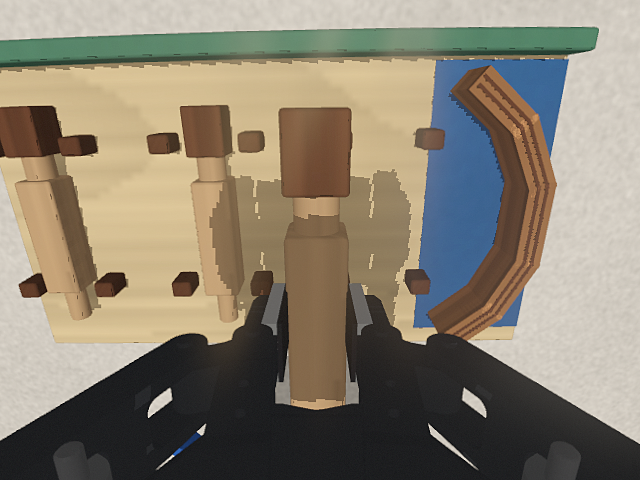

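>>> {"op": "jog_arm", "data": {
  "series": "-0.12 0.35 0.06 -0.05 -0.8; -0.12 0.35 0.05 -0.05 -0.8; -0.12 0.35 0.06 -0.05 -0.8; 0 0.25 0.02 0 -0.8; 0 0 0 0 -0.8"
}}

```text
time_s: 37.38
tcp_pos: [506.0, 216.3, 62.0]
ee_rot: [[0.12, -0.094, 0.988], [-0.993, -0.004, 0.121], [-0.007, -0.996, -0.094]]
ft_force: [-0.3, -0.4, -1.5]
grip_width: 22.6
```

```bash
python3 - <<'E'
from plan import *
plan((510.5,219,29,-83.1,11),g=-.8)
E
```

```text
now [506.  216.3  62. ] -83.1 t 37.38 grip 22.6 F [-0.3 -0.4 -1.5]
-0.01 0.2 0.05 0 -0.8; -0.01 0.21 0.05 0 -0.8; -0.02 0.2 0.05 0 -0.8; -0.01 0.2 0.05 0 -0.8

end [510.6 219.1  29. ] -83.1
```

>>> {"op": "jog_arm", "data": {
  "series": "-0.01 0.2 0.05 0 -0.8; -0.02 0.2 0.05 0 -0.8; -0.02 0.2 0.05 0 -0.8; -0.02 0.18 0.05 0 -0.8; 0 0 0 0 -0.8"
}}

```text
time_s: 37.8
tcp_pos: [510.6, 217.4, 27.0]
ee_rot: [[0.118, -0.095, 0.989], [-0.993, -0.005, 0.118], [-0.006, -0.995, -0.095]]
ft_force: [-1.3, -0.5, -0.2]
grip_width: 22.5
```

```bash
python3 - <<'E'
from plan import *
plan((510.5,219,28,-83.1,11),g=-.8)
E
```

```text
now [510.6 217.4  27. ] -83.2 t 37.8 grip 22.5 F [-1.3 -0.5 -0.2]
-0.04 -0.02 0 -0.04 -0.8

end [510.5 219.   27.8] -83.1
```

>>> {"op": "jog_arm", "data": {
  "series": "0 0 0 0 -0.4; 0 0 0 0 -0.25; 0 0 0 0 -0.15; 0 0 0 0 -0.15; 0 0 0 0 -0.15; 0 -0.3 0 0 -0.15; 0 -0.5 0 0 -0.15; 0 -0.6 0 0 -0.15; 0 -0.6 0 0 -0.1; 0 -0.6 0 0 0",
  "force": 20
}}

```text
time_s: 38.63
tcp_pos: [517.8, 217.6, 133.7]
ee_rot: [[0.118, -0.103, 0.988], [-0.993, -0.007, 0.118], [-0.006, -0.995, -0.103]]
ft_force: [-0.2, 0.3, 0.1]
grip_width: 42.7
```

>>> {"op": "jog_arm", "data": {
  "series": "0 -0.6 0 0 0; 0 -0.6 0 0 0; 0 -0.8 -0.1 0 0; 0 -0.8 -0.2 0 0; 0 0 0 0 0"
}}

```text
time_s: 39.05
tcp_pos: [519.9, 217.3, 263.8]
ee_rot: [[0.118, -0.088, 0.989], [-0.993, -0.004, 0.118], [-0.006, -0.996, -0.088]]
ft_force: [0.6, 0.3, 1.4]
grip_width: 42.8
```

```bash
python3 - <<'E'
from plan import *
c=cap('wrist','w20');np.savez('w20.npz',**c)
plan((300,-350,300,-83.1,36),g=0)
E
```

```text
now [519.4 217.2 261.2] -83.2 t 39.1 grip 42.7 F [ 0.5  0.7 -0.1]
0.79 -0.02 -0.42 -0 0; 0.79 -0.03 -0.43 -0 0; 0.79 -0.02 -0.42 -0 0; 0.79 -0.02 -0.42 -0 0; 0.79 -0.03 -0.42 -0 0; 0.79 -0.02 -0.43 -0 0; 0.79 -0.03 -0.42 -0 0; 0.79 -0.02 -0.42 -0 0; 0.79 -0.02 -0.43 -0 0; 0.79 -0.03 -0.42 -0 0

0.79 -0.02 -0.42 -0 0; 0.79 -0.02 -0.42 -0 0; 0.79 -0.03 -0.43 -0 0; 0.79 -0.02 -0.42 -0 0; 0.79 -0.03 -0.42 -0 0; 0.79 -0.02 -0.43 -0 0; 0.78 -0.02 -0.42 -0 0

end [ 299.9 -349.8  299.9] -83.2
```

View pics/w20.png

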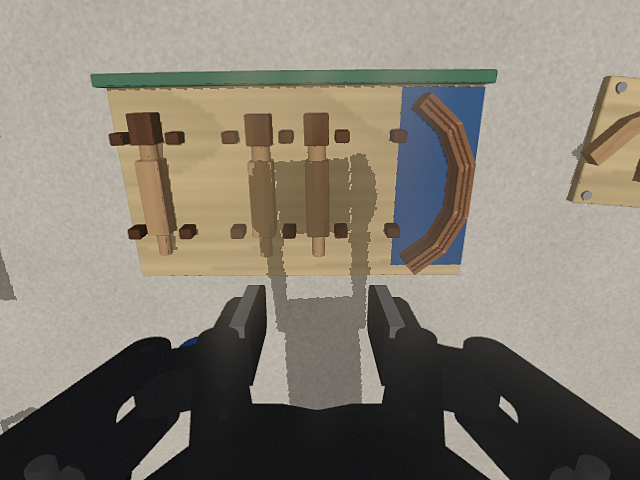

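```bash
python3 - <<'E'
from fit import *
c=load('w20.npz')
a=np.radians(6.9);R=np.array([[np.cos(a),-np.sin(a)],[np.sin(a),np.cos(a)]])
f=lambda uv,z:[(R.T@(P[:2]-[518,210.8])).round(1).tolist() for P in onz(c,uv,z)]
print('foot front',f([(143,114),(258,114),(316,114)],36)); print('body end',f([(157,236),(261.5,235),(317,235)],36))
print('handle crown ends',f([(465,160),(461,217)],44)); print('bed',f([(402,87),(484,86),(460,265),(391,264)],12))
E
```

```text
foot front [[70.9, 173.3], [70.2, 63.3], [70.1, 8.3]]
body end [[-53.3, 179.0], [-52.1, 66.5], [-52.0, 7.5]]
handle crown ends [[28.4, -135.5], [-29.2, -139.5]]
bed [[94.6, -76.2], [95.9, -157.1], [-98.1, -159.5], [-96.9, -78.6]]
```

>>> {"op": "jog_arm", "data": {
  "series": "0.6 -0.05 -0.35 0 0; 0.79 -0.05 -0.4 0 0; 0.79 -0.05 -0.42 0 0; 0.79 -0.05 -0.42 0 0; 0.79 -0.05 -0.42 0 0; 0.79 -0.05 -0.42 0 0; 0.79 -0.05 -0.42 0 0; 0.79 -0.02 -0.42 0 0; 0.79 -0.02 -0.42 0 0; 0.79 -0.02 -0.42 0 0"
}}

```text
time_s: 39.93
tcp_pos: [387.7, -115.0, 288.6]
ee_rot: [[0.132, -0.093, 0.987], [-0.991, -0.003, 0.132], [-0.009, -0.996, -0.093]]
ft_force: [1.4, -1.0, -0.4]
grip_width: 42.8
```

>>> {"op": "jog_arm", "data": {
  "series": "0.79 -0.05 -0.35 0 0; 0.79 -0.05 -0.3 0 0; 0.79 -0.05 -0.3 0 0; 0.79 -0.05 -0.3 0 0; 0.6 -0.05 -0.2 0 0; 0 0 0 0 0; 0 0 0 0 0"
}}

```text
time_s: 40.52
tcp_pos: [342.3, -282.4, 300.8]
ee_rot: [[0.122, -0.097, 0.988], [-0.992, -0.001, 0.123], [-0.011, -0.995, -0.096]]
ft_force: [0.1, 0.8, 0.0]
grip_width: 42.9
```

```bash
python3 - <<'E'
from h import *
c=cap('top','t3');np.savez('t3.npz',**c); cap('scene','s6')
i=c['frame'][160:290,165:425][:,:,::-1]; cv2.imwrite('pics/t3z.png',cv2.resize(i,None,fx=3,fy=3,interpolation=cv2.INTER_CUBIC))
s=ctrl.get_state();print(s['time_s'],s['tcp_pos'].round(1),s['ft_force'].round(1),s['dq'].round(2))
E
```

```text
40.6167 [ 342.8 -281.4  300.8] [ 0.8 -0.7  1. ] [ 1.48 -0.61  0.32  0.29  0.17  0.  ]
```

View pics/t3z.png

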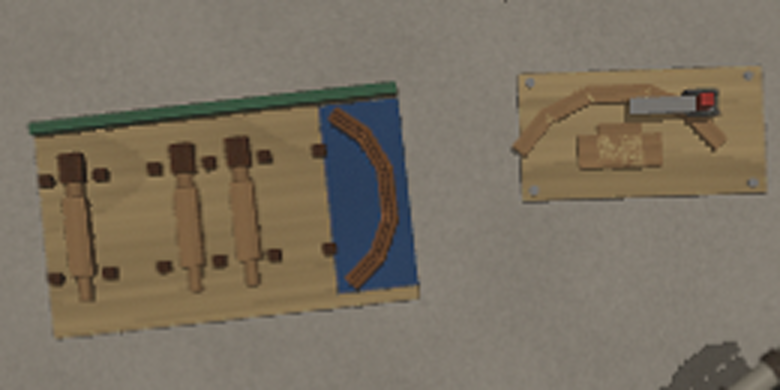

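View pics/s6.png

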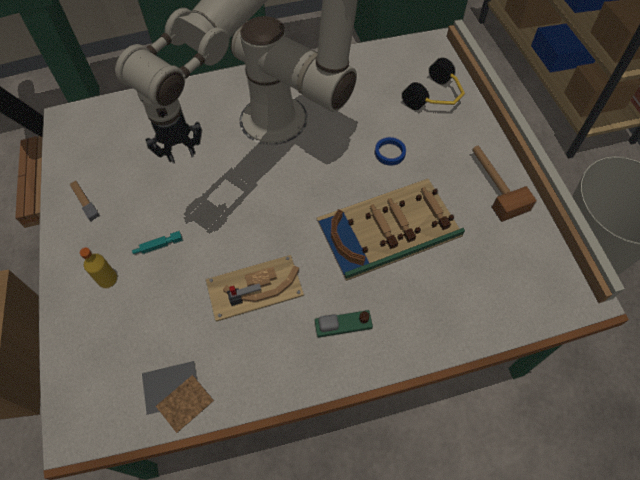

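```bash
python3 - <<'E'
from h import *
c=load('t3.npz'); print(onz(c,[((707+.5)/3-.5+165,(100+.5)/3-.5+160)],90))
s=ctrl.get_state();print(s['time_s'])
print(ctrl.sign_off())
E
```

```text
[[ 625.5909278  -240.10567204   90.        ]]
40.6167
the job is handed in; nothing more can be done
None
```

The job is handed in at 40.6 s of the 210 s allowed; no verdict was reported. I slid the bar open to its stop, lifted the handle straight out and stood it on the blue bed. I then slid the bar shut until it stopped moving. The three spindles on the bench went into slots 1, 2 and 4, and the turquoise look-alike stayed where it was.

What the last checks showed:
- **Spindles:** all three lie in their slots with the dark foot to the green rail. Their x is about -3 mm and their y about 8, 65 and 176 mm in the board's frame. The largest angle off the board's axis is about 3° (0.05 rad).
- **Handle:** it stands upright with its bulge outwards. The crown is at x about -1 mm and y about -137 mm.
- **Bar:** the knob is back at or slightly past its starting position, to within 2–3 mm.
- **Glue, tape, mallet and plane:** they look unmoved in the final pictures, but I did not measure them.
- **Arm:** it stands clear of everything.

- **Measurement limits:** estimates of the board's position differed by about 2 mm between views. The handle's final angle read 3–4° (about 0.07 rad) off against a 0.2 rad limit, where an earlier picture showed it nearly straight.
- **Tool tilt:** the tool drifted to about 5° off vertical by the last placement. I could not correct it, but the last pictures show the spindles in place.
- **Mishaps:** I saw no slackened grip and no knocked spindle.

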